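# Lay the guide bar and poise the red punch over it

### The arm

A 6-joint arm with a two-finger parallel gripper is mounted at the origin on the work surface. World frame = base frame: x ahead of the robot, y to its left, z up, the work surface at z = 0. Lengths are in m, angles in rad, forces in N, time in s.
With the tool pointing down it reaches from about 0.35 to 0.975 m from the base axis. Payload 4.9 kg.
Tool frame: the origin (TCP) lies midway between the tips of the shut fingers; the grasp point (between the pads) lies manip.tcp_to_grasp behind it (manip.tcp_to_grasp is the distance from the TCP to the grasp point, in m); z points along the fingers, y is the line along which they close (so a half turn about z gives the same grasp; the last joint's range is limited). The gripper opens to 85 mm and grips with 20 to 120 N. Pads are 22 mm wide; open, the fingers measure 114 mm over their backs; the gripper's body (76 mm by 85 mm) begins 54 mm behind the grasp point. The pads swing forward as they close: fully open they stand 13 mm farther back than shut.
Start: joints at [-1.22, 0.053, 1.613, -0, 1.476, -0.119], TCP at [0.283, -0.557, 0.231] pointing down, gripper open.
Joint ranges: [-3.01, 3.01], [-1.01, 2.22], [0.06, 2.58], [-1.02, 4.17], [0.09, 2.62], [-3.14, 3.14]. Speed limits (rad/s): [2.57, 2.57, 3.14, 3.14, 3.14, 3.14].

### API

Orientations are given as a unit quaternion [w, x, y, z].
In Python, from plant import manip, grab_frame, calibration, job_done gives the robot as it stands.
- The arm moves only by the tool send_rows, never from a script. Its argument "rows" is a list of rows, each an object of numbers: "x", "y", "z": the shift along the tool's x, y, z normalised to -1 to 1, where 1 is 15 cm; "wx", "wy", "wz": the turn, a rotation vector about the tool's x, y, z normalised to -1 to 1, where 1 is pi/4 rad; "hand": the opening, from -1 (shut) to 1 (fully open). In form: [{"x": .., "y": .., "z": .., "wx": .., "wy": .., "wz": .., "hand": ..}, ...]. A call has exactly 10 rows; each row shifts and turns the commanded pose from where the row before left it, along the tool's axes as they then stand; what a row does not reach is not made up. A row lasts 1/12 s, in which the tool goes at most 41.7 mm and 7.16 degrees, less where a joint would pass 70% of its speed; a pose out of reach is approached as far as the arm can. A call with a number of a shift or a turn outside -1 to 1 is refused whole. A call with a gripper value outside its range is refused whole. The fingers move at their own pace and stop on an object; the grip force is fixed at half the most. Time passes only in rows, so rows that do not move let the fingers close, or fill a call up. It gives the time, the measured TCP pose, the force, the opening and the grip force at its end, in the units of the state.
- manip.state(): the state, without advancing time (a new reading comes with each control period).
- grab_frame(name): name is "side" or "top" or "wrist"; returns the picture (400x640x3 uint8, blue, green, red); there is no depth.
- calibration(name): a dict with "camera_matrix" (3x3 intrinsics, pixels), "R" (3x3) and "t" (3): a world point X has camera coordinates R X + t. Camera axes: x right, y down, z forward; pixel columns grow to the right and rows downward; lengths in m; the calibration is good to about 2 mm. The wrist camera is an equidistant fisheye: a pixel r from the principal point sees the ray r / f radians off the axis. A picture is of the moment at which its call begins: read the wrist's pose just before it. calibration takes no time and is no camera call; for the wrist camera it gives the pose at the moment of the call.
- job_done(): hands the job in; it is judged then, once.
The state is a dict: "time": time; "joint_pos": joint angles; "joint_vel": joint speeds; "joint_efforts": joint torques, N m; "tool_pos": TCP position; "tool_rot": TCP orientation; "contact_force": force on the tool from outside, world axes, zero at the start; "ft_torque": the same for the moment, N m; "gripper_width": opening from 0.0 (shut) to 1.0 (fully open); "grasp_force": force on a finger pad.
Only numpy, scipy, OpenCV 4.12 (cv2) and the standard library are available. Lean on these libraries where they do the work, as an engineer would, in place of code of your own. Each camera call takes 0.05 s, during which the arm holds its last target. There are 200 camera calls.

### The job

Lay the aluminium guide bar, bush lip up, across the two saddles of the punching stand so that it sits fully home in both, setting it down rather than dropping it, and let go of it. Then draw the red-sleeved punch out of its slanted rack, turn it plumb with the cutting end down, and finish still holding it dead still over the brass guide hole with its cutting edge about 20 mm clear above the hole, ready to go in. Do not knock the punch against the bar or the stand, and leave the other two punches, the maul and the thread spool where they are.

Things in the scene. Friction and masses are not known exactly. Their poses are not given: they have to be found in the camera images.
- bar: Guide bar: flat bare-aluminium bar 220 mm long (own y), 36 mm wide (own x), 12 mm thick, about 0.25 kg, lying flat on the bench, bush lip up. In its middle a round brass bush (21 mm across, hole 13 mm, right through) stands 2 mm proud of the top. Origin: centre of the underside; z up through the thickness. A half turn about z makes no difference.
- bar_hole (a point): Centre of the guide hole's mouth, on the bar's axis z at the top of the brass bush, 14 mm above the bar's underside; moves with the bar.
- stand: Punching stand, fixed: wooden board 130 mm (own x) by 270 mm (own y), 18 mm thick; in the middle a dark red pad, top 30 mm above the bench; at y = -98 and +98 mm a dark steel pillar carrying a bright steel saddle, floor 48 mm above the bench, 60 mm (x) by 36 mm (y). Origin: centre of the board's underside, on the bench; z up.
- stand_seat (a point): Midway between the saddles at floor height, axes as the stand's. The bar's origin lies here when home, its y along the stand's y either way round. Each saddle has cheeks 40 mm apart (x), straight to 10 mm above the floor, then lips flaring out to 18 mm, and an outer end stop 12 mm tall; end stops 226 mm apart (y). So play is 2 mm along x, 3 mm along y.
- punch_red: The punch to use: round steel drive punch 145 mm long, 0.14 kg. Origin: centre of the cutting edge; own z runs from the edge to the struck head. Shank 7 to 10 mm thick over z = 0 to 60 mm, red plastic sleeve 18 mm thick over 60 to 120, steel head 13 to 15 mm thick over 120 to 145. It starts in one of the rack's sockets, leaning 40 degrees (within 3), head towards the rack's -x.
- punch_red_grip (a point): Middle of the red sleeve, on the punch's axis 90 mm from the cutting edge and 55 mm below the head's top; axes as the punch's. In the rack the sleeve's lower end rests on the block's face and the shank hangs 60 mm down the hole, edge free; it draws out freely along its own z, 60 mm to come clear.
- rack: Slanted punch rack, fixed: light wooden block 60 x 200 x 70 mm leaning 40 degrees towards own -x (the robot's side), on a dark base plank 150 mm (own x) by 210 mm (own y), 12 mm thick. A row of three sockets in its upper face; which punch is in which varies. Origin: centre of the plank's underside; z up.
- rack_mouth (a point): Mouth of the rack's middle socket, 85 mm above the bench and 45 mm to -x of the rack's origin; the others are 66 mm either side along the rack's y. Sockets are 12 mm wide, 66 mm deep. Axes as the rack's.
- punch_blue: Bystander: same punch with a blue sleeve, in another socket of the rack. Origin and axes as for the red punch.
- punch_black: Bystander: same punch with a black sleeve, in another socket of the rack. Origin and axes as for the red punch.
- maul: Bystander: maul standing on its white plastic head (60 mm across, 95 mm tall), wooden handle 28 mm thick upwards to 205 mm. Origin: centre of the underside.
- spool: Bystander: standing spool of tan thread with wooden flanges, 52 mm across, 70 mm tall. Origin: centre of the underside.
There are look-alikes about, which are no part of the job. Of the things that look like the punch_red, the larger one is meant. Several things look just like the bar: the one meant starts farthest from the robot's base.

How it is judged:
On the way, in this order (a step that is already met when the one before it is completed fails the run):
1. the guide bar lies home in both saddles, at rest and let go (x of bar in the frame of stand_seat between -0.005 and 0.005 m and y of bar in the frame of stand_seat between -0.007 and 0.007 m and z of bar in the frame of stand_seat between -0.003 and 0.003 m and angle between the y axis of bar and the y axis of stand, either way round below 0.06 rad and angle between bar's own z axis and vertical below 0.04 rad and contact force between each of the fingers, the arm and bar below 0.05 N and linear speed of bar below 0.02 m/s), for 0.2 s.
2. the red punch is drawn out of the rack and held clear of everything (contact force between the fingers and punch_red above 1 N and contact force between punch_red and rack below 0.05 N and contact force between punch_red and bar below 0.05 N and contact force between punch_red and stand below 0.05 N and distance of punch_red from where it was at the start of the episode above 0.07 m), for 0.1 s.
At the end, for the whole second after the job is handed in: Bar home in both saddles (5 mm across, 7 along, 3 in height, 0.06 rad), untouched. Red punch carried by the fingers alone, still, within 0.1 rad of plumb, edge down, within 6 mm of the hole's axis and 8 to 35 mm above its mouth. Other things within 20 mm of their starts, maul and spool upright (all of step 1 and contact force between the fingers and punch_red above 1 N and contact force between punch_red and rack below 0.05 N and contact force between punch_red and bar below 0.05 N and contact force between punch_red and stand below 0.05 N and angle between punch_red's own z axis and vertical below 0.1 rad and horizontal distance between punch_red and bar_hole below 0.006 m and z of punch_red in the frame of bar_hole between 0.008 and 0.035 m and linear speed of punch_red below 0.02 m/s and angular speed of punch_red below 0.2 rad/s and distance of each of maul, spool, punch_blue, punch_black from where it was at the start of the episode below 0.02 m and angle between each of maul, spool's own z axis and vertical below 0.2 rad); the arm keeps its last pose, push and grip.
It fails at once if the bar is dropped (moves faster than 0.6 m/s with no finger on it) (contact force between the fingers and bar below 0.05 N and linear speed of bar above 0.6 m/s).
It fails at once if the red punch knocks the bar or the stand (over 3 N) (contact force between punch_red and bar above 3 N or contact force between punch_red and stand above 3 N).
It fails at once if the blue or black punch, the maul or the spool is moved more than 20 mm (distance of any of maul, spool, punch_blue, punch_black from where it was at the start of the episode above 0.02 m).
It also fails if it takes over 64 s, if anything falls off the work surface, if the arm or the gripper's body presses on something with over 40 N, if the wrist force passes 120 N, or if a joint passes its speed limit or range.

## Working session

There is one attempt and no reset: what is moved stays moved. The work goes in short steps, Python scripts to look and compute and a tool call to move; the robot and the scene stay as the last step left them, time stands still between calls to the robot, and variables do not carry over. Pictures are saved under pics/ and viewed, at most 10 in all, crops included, and the job is handed in when it is done.

Besides the shell and the picture viewer there is one more tool, called after "Call:" as name([rows], argument=value, ...), one row to a line, values as JSON. send_rows: Moves the arm, as the interface text tells. Scaled input: -1 to 1 covers 15 cm each way for a shift and pi/4 rad each way for a turn. Its arguments: {"type":"object","properties":{"rows":{"type":"array","items":{"type":"object","properties":{"x":{"type":"number","minimum":-1,"maximum":1},"y":{"type":"number","minimum":-1,"maximum":1},"z":{"type":"number","minimum":-1,"maximum":1},"wx":{"type":"number","minimum":-1,"maximum":1},"wy":{"type":"number","minimum":-1,"maximum":1},"wz":{"type":"number","minimum":-1,"maximum":1},"hand":{"type":"number"}}}}},"required":["rows"]}

```bash
ls; mkdir -p pics; python3 - <<'E'
from plant import manip, grab_frame, calibration
import cv2
print(manip.state(), manip.tcp_to_grasp)
for n in ("side","top","wrist"):
    c=calibration(n); print(n,c)
    cv2.imwrite(f"pics/{n}0.png",grab_frame(n))
E
```

```text
pics
{'time': 0.0, 'joint_pos': array([-1.22000565e+00,  5.33395422e-02,  1.61433087e+00,  1.60527642e-05,
        1.47600349e+00, -1.18973720e-01]), 'joint_vel': array([-0.00129399,  0.00065558,  0.0006333 ,  0.00130938, -0.00128808,
        0.00180487]), 'joint_efforts': array([ 2.41162852e-03, -3.93680227e+01, -3.70175314e+01,  1.39401923e-04,
        6.96379910e-03, -1.50397817e-06]), 'tool_pos': array([ 0.28272043, -0.55668261,  0.23005174]), 'tool_rot': array([-1.03456646e-03,  9.72541416e-01,  2.32727545e-01, -1.12411411e-04]), 'contact_force': array([ 0.89217964, -0.05095545, -0.29256371]), 'ft_torque': array([ 0.02017018, -0.01043135, -0.01708616]), 'grasp_force': 0.0, 'gripper_width': 1.0025953943689574} 0.0187
side {'camera_matrix': array([[519.27705157,   0.        , 320.82056175],
       [  0.        , 519.27705157, 207.20569727],
       [  0.        ,   0.        ,   1.        ]]), 'R': array([[ 0.99676545, -0.07734727,  0.02181833],
       [-0.022406  , -0.52818481, -0.84883377],
       [ 0.07717908,  0.84559931, -0.52820942]]), 't': array([-0.53710689,  0.05689934,  1.51557764])}
top {'camera_matrix': array([[517.89998342,   0.        , 311.76319619],
       [  0.        , 517.89998342, 201.19319433],
       [  0.        ,   0.        ,   1.        ]]), 'R': array([[-0.01823858, -0.99978397,  0.00996828],
       [-0.99808383,  0.01761616, -0.05931557],
       [ 0.05912715, -0.01103101, -0.99818951]]), 't': array([-0.07207352,  0.52604126,  1.68799413])}
wrist {'camera_matrix': array([[309.70691629,   0.        , 317.42054965],
       [  0.        , 309.70691629, 198.96216574],
       [  0.        ,   0.        ,   1.        ]]), 'R': array([[ 0.45259381, -0.8917159 , -0.00126048],
       [-0.8531287 , -0.4334192 ,  0.29037772],
       [-0.25948075, -0.1303478 , -0.95691128]]), 't': array([-0.62466122, -0.03776287,  0.37880816])}
```

View pics/top0.png

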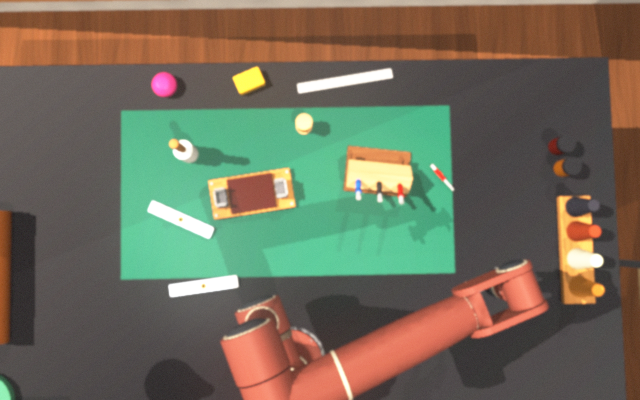

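View pics/side0.png

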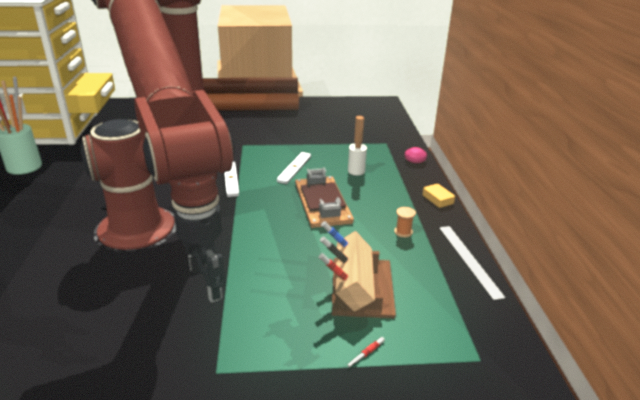

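The top view shows a bar on the mat at (180,219), a second at (203,286), the stand at (252,193), the rack at (380,172) with the red sleeve at (401,190), and a small red look-alike at (442,178). The side view agrees. Next I'll take coarse measurements.

```bash
cat > h.py <<'E'
import numpy as np, cv2
from scipy.spatial.transform import Rotation as Ro
from plant import manip, grab_frame, calibration
def ray(n,c,p):
    K=c["camera_matrix"]; p=np.atleast_2d(np.asarray(p,float))
    a=(p-[K[0,2],K[1,2]])/K[0,0]
    if n=="wrist":
        r=np.linalg.norm(a,axis=1,keepdims=True)+1e-12
        d=np.hstack([a/r*np.sin(r),np.cos(r)])
    else: d=np.hstack([a,np.ones((len(a),1))])
    return -c["R"].T@c["t"], d@c["R"]
def onplane(n,c,p,z):
    o,d=ray(n,c,p); return o+d*((z-o[2])/d[:,2:])
def proj(n,c,X):
    K=c["camera_matrix"]; q=np.atleast_2d(X)@c["R"].T+c["t"]
    if n=="wrist":
        s=np.linalg.norm(q[:,:2],axis=1,keepdims=True); a=q[:,:2]/s*np.arctan2(s,q[:,2:])
    else: a=q[:,:2]/q[:,2:]
    return a*K[0,0]+[K[0,2],K[1,2]]
def twoview(n1,c1,p1,n2,c2,p2):
    o1,d1=ray(n1,c1,p1); o2,d2=ray(n2,c2,p2); d1=d1[0];d2=d2[0]
    s=np.linalg.lstsq(np.c_[d1,-d2],o2-o1,rcond=None)[0]
    A=o1+s[0]*d1;B=o2+s[1]*d2; return (A+B)/2,np.linalg.norm(A-B)
def blobs(m,amin=15):
    cs,_=cv2.findContours(m.astype(np.uint8),cv2.RETR_EXTERNAL,cv2.CHAIN_APPROX_NONE)
    return [c for c in cs if cv2.contourArea(c)>amin]
def tool():
    s=manip.state(); q=s["tool_rot"]; return s["tool_pos"],Ro.from_quat([q[1],q[2],q[3],q[0]])
E
python3 - <<'E'
from h import *
for n in("top","side"):
    im=cv2.imread(f"pics/{n}0.png"); hsv=cv2.cvtColor(im,cv2.COLOR_BGR2HSV); H,S,V=cv2.split(hsv); c=calibration(n)
    def rep(nm,m,z,amin=15):
        for b in blobs(m,amin):
            (u,v),wh,a=cv2.minAreaRect(b); 
            bx=cv2.boxPoints(((u,v),wh,a)); P=onplane(n,c,bx,z)
            e=(P[1]-P[0],P[2]-P[1]); L=[np.linalg.norm(x) for x in e]; l=e[int(L[1]>L[0])]
            print(n,nm,(round(u),round(v)),onplane(n,c,(u,v),z)[0].round(3),"size",np.round(L,3),"ang",round(np.degrees(np.arctan2(l[1],l[0]))%180,1))
    rep("white",(S<40)&(V>170),.012,60)
    rep("red",((H<6)|(H>174))&(S>170)&(V>120)&(np.indices(V.shape)[1]>240)&(np.indices(V.shape)[1]<460),.1,8)
    rep("blue",(H>105)&(H<130)&(S>120)&(V>80),.1,8)
    rep("board",(H>8)&(H<22)&(S>100)&(V>120),.018,60)
for n in("top","side"):
    im=cv2.imread(f"pics/{n}0.png")
t=cv2.imread("pics/top0.png");s=cv2.imread("pics/side0.png")
a=cv2.resize(t[130:260,140:440],None,fx=2.6,fy=2.3,interpolation=2)
b=cv2.resize(s[150:320,270:410],None,fx=2,fy=1.7,interpolation=2)
cv2.imwrite("pics/topc.png",a)
E
```

```text
top white (342, 375) [-0.041 -0.17   0.012] size [0.011 0.126] ang 20.9
top white (203, 285) [0.256 0.278 0.012] size [0.228 0.046] ang 97.0
top white (585, 259) [ 0.32  -0.978  0.012] size [0.046 0.113] ang 86.2
top white (181, 219) [0.473 0.35  0.012] size [0.044 0.229] ang 64.9
top white (220, 200) [0.535 0.221 0.012] size [0.037 0.041] ang 10.8
top white (281, 187) [0.572 0.02  0.012] size [0.036 0.06 ] ang 10.4
top white (186, 151) [0.697 0.333 0.012] size [0.068 0.08 ] ang 55.3
top white (344, 80) [ 0.928 -0.198  0.012] size [0.325 0.037] ang 98.7
top red (400, 190) [ 0.552 -0.36   0.1  ] size [0.016 0.028] ang 178.4
top red (440, 174) [ 0.598 -0.485  0.1  ] size [0.011 0.031] ang 35.2
top blue (358, 186) [ 0.566 -0.226  0.1  ] size [0.006 0.028] ang 178.6
top board (3, 276) [0.298 0.923 0.018] size [0.019 0.428] ang 0.9
top board (578, 249) [ 0.352 -0.954  0.018] size [0.143 0.364] ang 4.3
top board (386, 188) [ 0.563 -0.326  0.018] size [0.044 0.16 ] ang 83.6
top board (251, 184) [0.586 0.118 0.018] size [0.173 0.07 ] ang 98.5
top board (252, 195) [0.55  0.115 0.018] size [0.
[... 1238 characters left out ...]
(338, 237) [ 0.564 -0.219  0.1  ] size [0.019 0.07 ] ang 114.5
side board (363, 286) [ 0.618 -0.316  0.018] size [0.158 0.251] ang 83.1
side board (404, 225) [ 0.78  -0.051  0.018] size [0.116 0.045] ang 74.6
side board (438, 194) [0.928 0.118 0.018] size [0.123 0.141] ang 113.1
side board (324, 201) [0.556 0.09  0.018] size [0.171 0.344] ang 93.8
side board (359, 131) [0.742 0.634 0.018] size [0.316 0.031] ang 81.1
side board (14, 112) [-0.687  0.862  0.018] size [0.063 0.464] ang 112.2
side board (254, 97) [0.311 1.029 0.018] size [0.459 0.218] ang 16.0
side board (257, 52) [0.302 1.797 0.018] size [0.529 1.216] ang 88.0
side board (536, 200) [1.237 0.073 0.018] size [1.952 4.973] ang 57.9
```

View pics/topc.png

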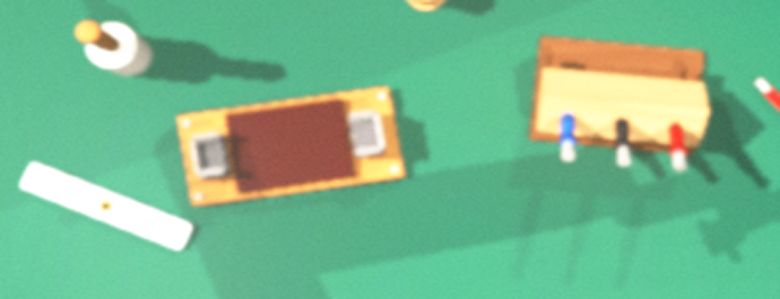

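The crop shows the stand saddles at top-view (220,200) and (281,187), and the rack order is blue, black, red running left to right. I'll move to an overview above the stand and bar.

Call:
send_rows([
  {"x": 0.18, "y": -0.198, "z": -0.03, "hand": 1},
  {"x": 0.18, "y": -0.198, "z": -0.03, "hand": 1},
  {"x": 0.18, "y": -0.198, "z": -0.03, "hand": 1},
  {"x": 0.18, "y": -0.198, "z": -0.03, "hand": 1},
  {"x": 0.18, "y": -0.198, "z": -0.03, "hand": 1},
  {"x": 0.18, "y": -0.198, "z": -0.03, "hand": 1},
  {"x": 0.18, "y": -0.198, "z": -0.03, "hand": 1},
  {"x": 0.18, "y": -0.198, "z": -0.03, "hand": 1},
  {"x": 0.18, "y": -0.198, "z": -0.03, "hand": 1},
  {"x": 0.18, "y": -0.198, "z": -0.03, "hand": 1},
])

```text
invalid input at $.rows[0]: expected keys x, y, z, wx, wy, wz, hand
```

Call:
send_rows([
  {"x": 0.18, "y": -0.198, "wz": -0.1, "hand": 1},
  {"x": 0.18, "y": -0.198, "hand": 1},
  {"x": 0.18, "y": -0.198, "hand": 1},
  {"x": 0.18, "y": -0.198, "hand": 1},
  {"x": 0.18, "y": -0.198, "hand": 1},
  {"x": 0.18, "y": -0.198, "hand": 1},
  {"x": 0.18, "y": -0.198, "hand": 1},
  {"x": 0.18, "y": -0.198, "hand": 1},
  {"x": 0.1, "y": -0.1, "hand": 1},
  {"hand": 1},
])

```text
invalid input at $.rows[0]: expected keys x, y, z, wx, wy, wz, hand
```

```bash
python3 - <<'E'
from h import *
p,r=tool(); print(p,r.as_matrix().round(3))
import pickle
c=calibration("wrist"); im=grab_frame("wrist"); cv2.imwrite("pics/w1.png",im); pickle.dump(c,open("w1.pkl","wb"))
print(manip.state()["time"], -c["R"].T@c["t"])
E
```

```text
[ 0.28278138 -0.5568208   0.23033376] [[ 0.892  0.453 -0.001]
 [ 0.453 -0.892  0.002]
 [ 0.    -0.002 -1.   ]]
0.2 [ 0.34880899 -0.52405047  0.3728176 ]
```

View pics/w1.png

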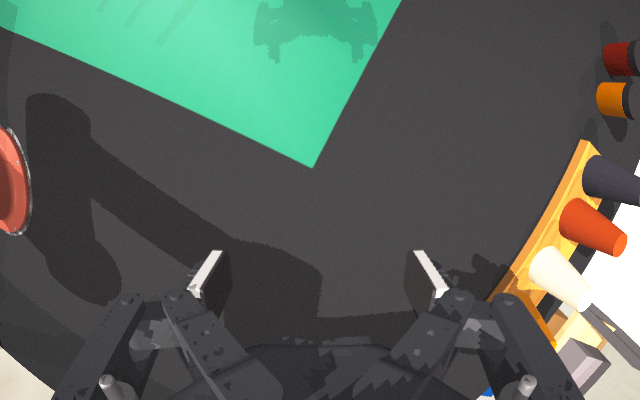

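The arm did not move because every row needs all seven keys. The wrist picture shows the fingers at the lower edge, around (205,270) and (430,270), and tool +x points up in the image. I'll resend with complete rows.

Call:
send_rows([
  {"x": 0.18, "y": -0.198, "z": -0.03, "wx": 0, "wy": 0, "wz": 0, "hand": 1},
  {"x": 0.18, "y": -0.198, "z": -0.03, "wx": 0, "wy": 0, "wz": 0, "hand": 1},
  {"x": 0.18, "y": -0.198, "z": -0.03, "wx": 0, "wy": 0, "wz": 0, "hand": 1},
  {"x": 0.18, "y": -0.198, "z": -0.03, "wx": 0, "wy": 0, "wz": 0, "hand": 1},
  {"x": 0.18, "y": -0.198, "z": -0.03, "wx": 0, "wy": 0, "wz": 0, "hand": 1},
  {"x": 0.18, "y": -0.198, "z": -0.03, "wx": 0, "wy": 0, "wz": 0, "hand": 1},
  {"x": 0.18, "y": -0.198, "z": -0.03, "wx": 0, "wy": 0, "wz": 0, "hand": 1},
  {"x": 0.18, "y": -0.198, "z": -0.03, "wx": 0, "wy": 0, "wz": 0, "hand": 1},
  {"x": 0.18, "y": -0.198, "z": -0.03, "wx": 0, "wy": 0, "wz": 0, "hand": 1},
  {"x": 0.18, "y": -0.198, "z": -0.03, "wx": 0, "wy": 0, "wz": 0, "hand": 1},
])

```text
time: 1.03
tool_pos: [0.3891, -0.1683, 0.2765]
tool_rot: [0.0, 0.973, 0.232, 0.0]
contact_force: [0.8, -0.5, 0.1]
gripper_width: 1.0
grasp_force: 0.0
```

Call:
send_rows([
  {"x": 0.15, "y": -0.2, "z": 0, "wx": 0, "wy": 0, "wz": 0, "hand": 1},
  {"x": 0.15, "y": -0.2, "z": 0, "wx": 0, "wy": 0, "wz": 0, "hand": 1},
  {"x": 0.15, "y": -0.2, "z": 0, "wx": 0, "wy": 0, "wz": 0, "hand": 1},
  {"x": 0.15, "y": -0.2, "z": 0, "wx": 0, "wy": 0, "wz": 0, "hand": 1},
  {"x": 0.15, "y": -0.2, "z": 0, "wx": 0, "wy": 0, "wz": 0, "hand": 1},
  {"x": 0.15, "y": -0.2, "z": 0, "wx": 0, "wy": 0, "wz": 0, "hand": 1},
  {"x": 0.1, "y": -0.2, "z": 0, "wx": 0, "wy": 0, "wz": 0, "hand": 1},
  {"x": 0.1, "y": -0.2, "z": 0, "wx": 0, "wy": 0, "wz": 0, "hand": 1},
  {"x": 0.05, "y": -0.1, "z": 0, "wx": 0, "wy": 0, "wz": 0, "hand": 1},
  {"x": 0, "y": 0, "z": 0, "wx": 0, "wy": 0, "wz": 0, "hand": 1},
])

```text
time: 1.87
tool_pos: [0.427, 0.138, 0.2761]
tool_rot: [-0.001, 0.972, 0.235, -0.0]
contact_force: [0.1, -0.4, -0.3]
gripper_width: 1.001
grasp_force: 0.0
```

```bash
cat >> h.py <<'E'
import pickle
def shot(name):
    p,r=tool(); c=calibration("wrist"); im=grab_frame("wrist"); cv2.imwrite(f"pics/{name}.png",im); pickle.dump((c,p,r.as_matrix()),open(name+".pkl","wb"))
    print("t",manip.state()["time"],"tcp",p.round(4),"x_t yaw",np.degrees(np.arctan2(*r.as_matrix()[1::-1,0])).round(2),"z_t",r.as_matrix()[:,2].round(3)); return im,c
E
python3 -c "
from h import *
shot('w2')"
```

```text
t 1.9167 tcp [0.427  0.138  0.2761] x_t yaw 27.2 z_t [-0.001  0.001 -1.   ]
```

View pics/w2.png

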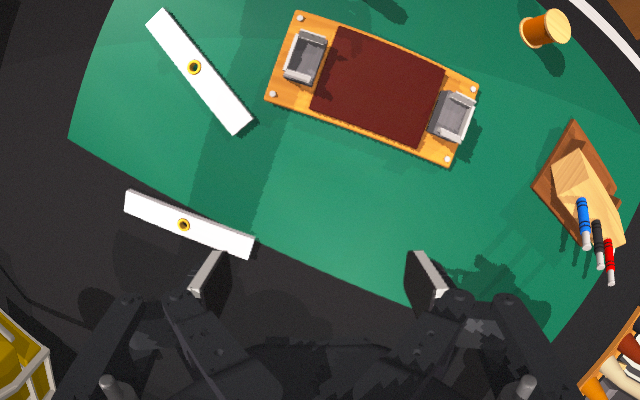

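The picture shows the target bar with its bush at (194,67), the stand with its screws at (302,18), (272,93), (472,89) and (448,160), and the dark red pad. Now I'll measure these.

```bash
cat > meas.py <<'E'
from h import *
import sys
def meas(name):
    im=cv2.imread(f"pics/{name}.png"); c,_,_=pickle.load(open(name+".pkl","rb"))
    H,S,V=cv2.split(cv2.cvtColor(im,cv2.COLOR_BGR2HSV))
    def rect(m,z,nm,amin):
        for b in blobs(m,amin):
            P=onplane("wrist",c,b[:,0,:],z)[:,:2]
            (x,y),wh,a=cv2.minAreaRect((P*1000).astype(np.float32)); 
            if wh[0]>wh[1]: a-=90; wh=wh[::-1]
            print(nm,"px",b[:,0].mean(0).round(),"ctr mm",np.round((x,y),1),"size",np.round(wh,1),"long-axis yaw",round((a+90)%180,2))
    rect((S<30)&(V>190),.012,"bar",1200)
    rect((H<28)&(H>20)&(S>150)&(V>150),.014,"brass",15)
    rect(((H<8)|(H>172))&(S>120)&(V<130)&(V>40),.030,"pad",2000)
    rect((H>8)&(H<24)&(S>110)&(V>120),.018,"board",4000)
if __name__=="__main__": meas(sys.argv[1])
E
python3 meas.py w2
python3 - <<'E'
from h import *
c,_,_=pickle.load(open("w2.pkl","rb"))
print(onplane("wrist",c,[(300,18),(272,93),(473,89),(447,160)],.019).round(4))
E
```

```text
bar px [188. 225.] ctr mm [254.9 276.7] size [ 38.9 220.7] long-axis yaw 96.86
bar px [198.  71.] ctr mm [472.7 349.2] size [ 37.2 220. ] long-axis yaw 64.89
brass px [ 22. 360.] ctr mm [-561.5  726.8] size [48.7 65.9] long-axis yaw 179.79
brass px [  4. 349.] ctr mm [-624.6  855.7] size [ 43.  253.1] long-axis yaw 150.2
brass px [437. 157.] ctr mm [513.8  -3.4] size [11.1 21.4] long-axis yaw 102.11
pad px [377.  87.] ctr mm [553.2 115.2] size [113.4 148.7] long-axis yaw 97.93
board px [579. 192.] ctr mm [ 609.6 -366.5] size [146.6 366.7] long-axis yaw 83.01
board px [372.  87.] ctr mm [553.1 115.4] size [129.6 269. ] long-axis yaw 97.99
[[ 0.5887  0.2455  0.019 ]
 [ 0.484   0.2319  0.019 ]
 [ 0.6236 -0.0024  0.019 ]
 [ 0.517  -0.0179  0.019 ]]
```

Call:
send_rows([
  {"x": 0.13, "y": -0.16, "z": 0.143, "wx": 0, "wy": 0, "wz": 0, "hand": 1},
  {"x": 0.13, "y": -0.16, "z": 0.143, "wx": 0, "wy": 0, "wz": 0, "hand": 1},
  {"x": 0.13, "y": -0.16, "z": 0.143, "wx": 0, "wy": 0, "wz": 0, "hand": 1},
  {"x": 0.13, "y": -0.16, "z": 0.143, "wx": 0, "wy": 0, "wz": 0, "hand": 1},
  {"x": 0.13, "y": -0.16, "z": 0.143, "wx": 0, "wy": 0, "wz": 0, "hand": 1},
  {"x": 0.13, "y": -0.16, "z": 0.143, "wx": 0, "wy": 0, "wz": 0, "hand": 1},
  {"x": 0.13, "y": -0.16, "z": 0.143, "wx": 0, "wy": 0, "wz": 0, "hand": 1},
  {"x": 0, "y": 0, "z": 0, "wx": 0, "wy": 0, "wz": -0.14, "hand": 1},
  {"x": 0, "y": 0, "z": 0, "wx": 0, "wy": 0, "wz": -0.14, "hand": 1},
  {"x": 0, "y": 0, "z": 0, "wx": 0, "wy": 0, "wz": -0.14, "hand": 1},
])

```text
time: 2.75
tool_pos: [0.4736, 0.3456, 0.1248]
tool_rot: [0.0, 0.92, 0.391, -0.001]
contact_force: [-0.1, -0.0, 0.5]
gripper_width: 1.003
grasp_force: 0.0
```

Call:
send_rows([
  {"x": 0, "y": 0, "z": 0, "wx": 0, "wy": 0, "wz": -0.14, "hand": 1},
  {"x": 0, "y": 0, "z": 0, "wx": 0, "wy": 0, "wz": -0.14, "hand": 1},
  {"x": 0, "y": 0, "z": 0, "wx": 0, "wy": 0, "wz": -0.14, "hand": 1},
  {"x": 0, "y": 0, "z": 0.1, "wx": 0, "wy": 0, "wz": 0, "hand": 1},
  {"x": 0, "y": 0, "z": 0.1, "wx": 0, "wy": 0, "wz": 0, "hand": 1},
  {"x": 0, "y": 0, "z": 0.1, "wx": 0, "wy": 0, "wz": 0, "hand": 1},
  {"x": 0, "y": 0, "z": 0, "wx": 0, "wy": 0, "wz": 0, "hand": 1},
  {"x": 0, "y": 0, "z": 0, "wx": 0, "wy": 0, "wz": 0, "hand": 1},
  {"x": 0, "y": 0, "z": 0, "wx": 0, "wy": 0, "wz": 0, "hand": 1},
  {"x": 0, "y": 0, "z": 0, "wx": 0, "wy": 0, "wz": 0, "hand": 1},
])

```text
time: 3.58
tool_pos: [0.4743, 0.3468, 0.0826]
tool_rot: [0.0, 0.845, 0.535, 0.001]
contact_force: [0.4, 0.1, 0.5]
gripper_width: 1.006
grasp_force: 0.0
```

```bash
python3 -c "
from h import *
from meas import meas
shot('w3'); meas('w3')"
```

```text
t 3.6333 tcp [0.4743 0.3468 0.0826] x_t yaw 64.68 z_t [ 0.002  0.001 -1.   ]
bar px [621. 140.] ctr mm [791.7 281.7] size [56.8 93.2] long-axis yaw 42.43
bar px [314. 184.] ctr mm [472.8 350. ] size [ 36.  220.2] long-axis yaw 64.97
brass px [312. 207.] ctr mm [472.7 351.2] size [17.2 18.3] long-axis yaw 54.31
```

Call:
send_rows([
  {"x": 0.017, "y": -0.019, "z": 0.133, "wx": 0, "wy": 0, "wz": 0, "hand": 1},
  {"x": 0, "y": 0, "z": 0.133, "wx": 0, "wy": 0, "wz": 0, "hand": 0.2},
  {"x": 0, "y": 0, "z": 0.133, "wx": 0, "wy": 0, "wz": 0, "hand": 0.2},
  {"x": 0, "y": 0, "z": 0.133, "wx": 0, "wy": 0, "wz": 0, "hand": 0.2},
  {"x": 0, "y": 0, "z": 0, "wx": 0, "wy": 0, "wz": 0, "hand": 0.2},
  {"x": 0, "y": 0, "z": 0, "wx": 0, "wy": 0, "wz": 0, "hand": -1},
  {"x": 0, "y": 0, "z": 0, "wx": 0, "wy": 0, "wz": 0, "hand": -1},
  {"x": 0, "y": 0, "z": 0, "wx": 0, "wy": 0, "wz": 0, "hand": -1},
  {"x": 0, "y": 0, "z": 0, "wx": 0, "wy": 0, "wz": 0, "hand": -1},
  {"x": 0, "y": 0, "z": 0, "wx": 0, "wy": 0, "wz": 0, "hand": -1},
])

```text
time: 4.47
tool_pos: [0.4723, 0.3507, 0.0023]
tool_rot: [0.0, 0.845, 0.535, 0.001]
contact_force: [0.3, 0.0, 1.2]
gripper_width: 0.397
grasp_force: 62.7
```

Call:
send_rows([
  {"x": 0, "y": 0, "z": -0.1, "wx": 0, "wy": 0, "wz": 0, "hand": -1},
  {"x": 0, "y": 0, "z": -0.2, "wx": 0, "wy": 0, "wz": 0, "hand": -1},
  {"x": 0, "y": 0, "z": -0.2, "wx": 0, "wy": 0, "wz": 0, "hand": -1},
  {"x": 0, "y": 0, "z": -0.2, "wx": 0, "wy": 0, "wz": 0, "hand": -1},
  {"x": 0, "y": 0, "z": -0.1, "wx": 0, "wy": 0, "wz": 0, "hand": -1},
  {"x": 0, "y": 0, "z": 0, "wx": 0, "wy": 0, "wz": -0.147, "hand": -1},
  {"x": 0, "y": 0, "z": 0, "wx": 0, "wy": 0, "wz": -0.147, "hand": -1},
  {"x": 0, "y": 0, "z": 0, "wx": 0, "wy": 0, "wz": -0.147, "hand": -1},
  {"x": 0, "y": 0, "z": 0, "wx": 0, "wy": 0, "wz": -0.147, "hand": -1},
  {"x": 0, "y": 0, "z": 0, "wx": 0, "wy": 0, "wz": -0.147, "hand": -1},
])

```text
time: 5.3
tool_pos: [0.4717, 0.3504, 0.1217]
tool_rot: [0.0, 0.655, 0.755, 0.0]
contact_force: [-0.2, 0.0, -2.0]
gripper_width: 0.401
grasp_force: 62.0
```

Call:
send_rows([
  {"x": -0.1, "y": 0.02, "z": 0, "wx": 0, "wy": 0, "wz": 0, "hand": -1},
  {"x": -0.22, "y": 0.04, "z": 0, "wx": 0, "wy": 0, "wz": 0, "hand": -1},
  {"x": -0.22, "y": 0.04, "z": 0, "wx": 0, "wy": 0, "wz": 0, "hand": -1},
  {"x": -0.22, "y": 0.04, "z": 0, "wx": 0, "wy": 0, "wz": 0, "hand": -1},
  {"x": -0.22, "y": 0.04, "z": 0, "wx": 0, "wy": 0, "wz": 0, "hand": -1},
  {"x": -0.22, "y": 0.04, "z": 0, "wx": 0, "wy": 0, "wz": 0, "hand": -1},
  {"x": -0.22, "y": 0.04, "z": 0, "wx": 0, "wy": 0, "wz": 0, "hand": -1},
  {"x": -0.2, "y": 0.055, "z": 0, "wx": 0, "wy": 0, "wz": 0, "hand": -1},
  {"x": 0, "y": 0, "z": 0, "wx": 0, "wy": 0, "wz": 0, "hand": -1},
  {"x": 0, "y": 0, "z": 0, "wx": 0, "wy": 0, "wz": 0, "hand": -1},
])

```text
time: 6.13
tool_pos: [0.552, 0.1146, 0.1217]
tool_rot: [0.0, 0.659, 0.752, 0.0]
contact_force: [-0.1, 0.4, -2.8]
gripper_width: 0.4
grasp_force: 62.1
```

```bash
python3 -c "
from h import *
shot('w4')
import meas
print(manip.state()['gripper_width'],manip.state()['contact_force'])
im=cv2.imread('pics/w4.png');c=pickle.load(open('w4.pkl','rb'))[0]
H,S,V=cv2.split(cv2.cvtColor(im,cv2.COLOR_BGR2HSV))
for nm,m,z in(('bar',(S<30)&(V>190),.12+.0097),('brass',(H<30)&(H>18)&(S>130)&(V>120),.1317),('board',(H>8)&(H<24)&(S>110)&(V>120),.018),('pad',((H<8)|(H>172))&(S>120)&(V<130)&(V>40),.03)):
  for b in blobs(m,100):
    P=onplane('wrist',c,b[:,0,:],z)[:,:2]*1000;(x,y),wh,a=cv2.minAreaRect(P.astype(np.float32));print(nm,b[:,0].mean(0).round(),np.round((x,y),1),np.round(wh,1),round(a,2))
"
```

```text
t 6.1833 tcp [0.552  0.1146 0.1217] x_t yaw 97.61 z_t [ 0.  0. -1.]
0.40013021080085515 [-0.15850366  0.62846655 -2.30323092]
bar [543. 340.] [730.2  57.3] [14.4 24.3] 6.29
bar [315. 171.] [547.9 144.8] [ 36.5 160.2] 7.85
bar [58. 57.] [391.5 212.2] [19.  71.1] 6.86
brass [318. 263.] [552. 115.] [19.7 21.1] 21.41
brass [612. 228.] [751.4 150.7] [47.8 59.2] 23.0
brass [59. 15.] [390.3 234.6] [ 9.6 10.2] 80.26
board [317. 262.] [560.4  53. ] [40.8 37.7] 85.05
board [612. 228.] [931.1 119.1] [ 88.7 111.1] 23.36
board [387. 140.] [597.  154.2] [ 32. 203.] 8.11
board [250. 138.] [498.4 145.2] [ 28.4 194.1] 7.12
board [59. 14.] [259.9 275.4] [20.  18.8] 62.17
pad [317. 259.] [558.7  64.3] [10.8 12.2] 60.22
pad [  4. 243.] [132.3 -15.2] [138.4  28.8] 64.72
pad [375. 179.] [595.1 132. ] [ 26.4 127.1] 7.92
pad [262. 176.] [506.7 123. ] [ 22.5 120.7] 7.92
```

View pics/w4.png

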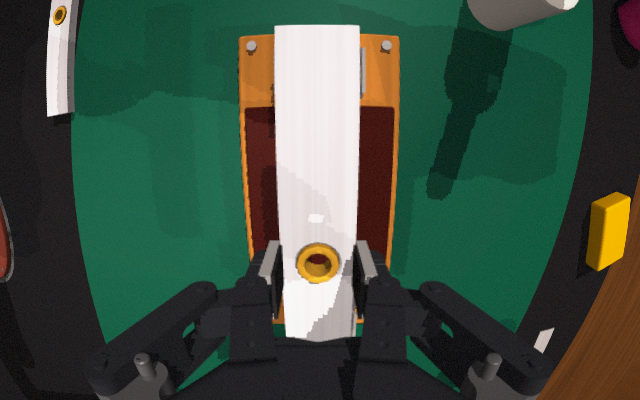

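The held bar's bush is at (318,263), about 1.4 mm off laterally. I'll correct that and lower the bar.

Call:
send_rows([
  {"x": 0.002, "y": 0.009, "z": 0.1, "wx": 0, "wy": 0, "wz": -0.005, "hand": -1},
  {"x": 0, "y": 0, "z": 0.1, "wx": 0, "wy": 0, "wz": 0, "hand": -1},
  {"x": 0, "y": 0, "z": 0.1, "wx": 0, "wy": 0, "wz": 0, "hand": -1},
  {"x": 0, "y": 0, "z": 0.08, "wx": 0, "wy": 0, "wz": 0, "hand": -1},
  {"x": 0, "y": 0, "z": 0.02, "wx": 0, "wy": 0, "wz": 0, "hand": -1},
  {"x": 0, "y": 0, "z": 0.02, "wx": 0, "wy": 0, "wz": 0, "hand": -1},
  {"x": 0, "y": 0, "z": 0.015, "wx": 0, "wy": 0, "wz": 0, "hand": -1},
  {"x": 0, "y": 0, "z": 0.015, "wx": 0, "wy": 0, "wz": 0, "hand": -1},
  {"x": 0, "y": 0, "z": 0.015, "wx": 0, "wy": 0, "wz": 0, "hand": -1},
  {"x": 0, "y": 0, "z": 0, "wx": 0, "wy": 0, "wz": 0, "hand": -1},
])

```text
time: 7.02
tool_pos: [0.5528, 0.1165, 0.0516]
tool_rot: [0.0, 0.656, 0.755, -0.0]
contact_force: [0.3, 0.0, -1.6]
gripper_width: 0.4
grasp_force: 62.1
```

Call:
send_rows([
  {"x": -0.008, "y": 0, "z": 0, "wx": 0, "wy": 0, "wz": 0, "hand": -1},
  {"x": 0, "y": 0, "z": 0.005, "wx": 0, "wy": 0, "wz": 0, "hand": -1},
  {"x": 0, "y": 0, "z": 0.005, "wx": 0, "wy": 0, "wz": 0, "hand": -1},
  {"x": 0, "y": 0, "z": 0, "wx": 0, "wy": 0, "wz": 0, "hand": -1},
  {"x": 0, "y": 0, "z": 0, "wx": 0, "wy": 0, "wz": 0, "hand": -1},
  {"x": 0, "y": 0, "z": 0, "wx": 0, "wy": 0, "wz": 0, "hand": -1},
  {"x": 0, "y": 0, "z": 0, "wx": 0, "wy": 0, "wz": 0, "hand": -1},
  {"x": 0, "y": 0, "z": 0, "wx": 0, "wy": 0, "wz": 0, "hand": -1},
  {"x": 0, "y": 0, "z": 0, "wx": 0, "wy": 0, "wz": 0, "hand": -1},
  {"x": 0, "y": 0, "z": 0, "wx": 0, "wy": 0, "wz": 0, "hand": -1},
])

```text
time: 7.85
tool_pos: [0.5532, 0.1152, 0.0503]
tool_rot: [0.0, 0.656, 0.755, 0.0]
contact_force: [1.1, -0.6, -0.9]
gripper_width: 0.397
grasp_force: 62.2
```

Call:
send_rows([
  {"x": 0, "y": 0, "z": 0.004, "wx": 0, "wy": 0, "wz": 0, "hand": -1},
  {"x": 0, "y": 0, "z": 0, "wx": 0, "wy": 0, "wz": 0, "hand": -1},
  {"x": 0, "y": 0, "z": 0.004, "wx": 0, "wy": 0, "wz": 0, "hand": -1},
  {"x": 0, "y": 0, "z": 0, "wx": 0, "wy": 0, "wz": 0, "hand": -1},
  {"x": 0, "y": 0, "z": 0, "wx": 0, "wy": 0, "wz": 0, "hand": -1},
  {"x": 0, "y": 0, "z": 0, "wx": 0, "wy": 0, "wz": 0, "hand": -1},
  {"x": 0, "y": 0, "z": 0, "wx": 0, "wy": 0, "wz": 0, "hand": -1},
  {"x": 0, "y": 0, "z": 0, "wx": 0, "wy": 0, "wz": 0, "hand": -1},
  {"x": 0, "y": 0, "z": 0, "wx": 0, "wy": 0, "wz": 0, "hand": -1},
  {"x": 0, "y": 0, "z": 0, "wx": 0, "wy": 0, "wz": 0, "hand": -1},
])

```text
time: 8.68
tool_pos: [0.5533, 0.1152, 0.0503]
tool_rot: [0.0, 0.656, 0.755, -0.0]
contact_force: [-4.5, -0.9, 7.9]
gripper_width: 0.396
grasp_force: 63.2
```

Call:
send_rows([
  {"x": 0, "y": 0, "z": 0, "wx": 0, "wy": 0, "wz": 0, "hand": 0.3},
  {"x": 0, "y": 0, "z": 0, "wx": 0, "wy": 0, "wz": 0, "hand": 0.3},
  {"x": 0, "y": 0, "z": 0, "wx": 0, "wy": 0, "wz": 0, "hand": 0.3},
  {"x": 0, "y": 0, "z": 0, "wx": 0, "wy": 0, "wz": 0, "hand": 0.3},
  {"x": 0, "y": 0, "z": -0.05, "wx": 0, "wy": 0, "wz": 0, "hand": 0.3},
  {"x": 0, "y": 0, "z": -0.1, "wx": 0, "wy": 0, "wz": 0, "hand": 0.3},
  {"x": 0, "y": 0, "z": -0.2, "wx": 0, "wy": 0, "wz": 0, "hand": 0.3},
  {"x": 0, "y": 0, "z": -0.2, "wx": 0, "wy": 0, "wz": 0, "hand": 0.3},
  {"x": 0, "y": 0, "z": -0.2, "wx": 0, "wy": 0, "wz": 0, "hand": 0.3},
  {"x": 0, "y": 0, "z": -0.2, "wx": 0, "wy": 0, "wz": 0, "hand": 0.3},
])

```text
time: 9.52
tool_pos: [0.5528, 0.1153, 0.1932]
tool_rot: [0.0, 0.656, 0.755, 0.0]
contact_force: [1.2, -0.5, -0.1]
gripper_width: 0.649
grasp_force: 0.0
```

```bash
python3 -c "
from h import *
shot('w5')
im=cv2.imread('pics/w5.png');c=pickle.load(open('w5.pkl','rb'))[0]
H,S,V=cv2.split(cv2.cvtColor(im,cv2.COLOR_BGR2HSV))
for nm,m,z in(('bar',(S<30)&(V>190),.06),('brass',(H<30)&(H>18)&(S>130)&(V>120),.062),('board',(H>8)&(H<24)&(S>110)&(V>120),.018)):
  for b in blobs(m,100):
    P=onplane('wrist',c,b[:,0,:],z)[:,:2]*1000;(x,y),wh,a=cv2.minAreaRect(P.astype(np.float32));print(nm,b[:,0].mean(0).round(),np.round((x,y),1),np.round(wh,1),round(a,2))
"
```

```text
t 9.5667 tcp [0.5528 0.1153 0.1932] x_t yaw 98.02 z_t [ 0.  0. -1.]
bar [520. 314.] [845.4 -21.8] [24.  40.1] 8.84
bar [309. 288.] [564.1  16. ] [51.1 32.4] 8.12
bar [318. 177.] [553.3 115. ] [ 36.6 220.9] 8.21
bar [318.  62.] [537.7 228.5] [44.5  2.8] 8.07
bar [519.  16.] [732.  329.7] [39.6 16.9] 58.91
bar [97. 54.] [300.9 233.4] [ 30.9 126.3] 7.09
brass [572. 215.] [877.  128.8] [70.6 92.1] 24.74
brass [318. 188.] [553.4 115.8] [19.8 19.1] 53.65
brass [97. 24.] [298.7 263.5] [16.1 16.1] 12.95
board [623. 333.] [1338.  -131.9] [ 97.6 250. ] 26.17
board [601. 294.] [1107.7  -21.4] [ 61.6 256.7] 7.68
board [613. 310.] [1206.1 -111.5] [138.5 481.9] 2.39
board [568. 215.] [928.2 118.2] [ 81.3 105.6] 21.98
board [318. 188.] [555.3 104.6] [15.9 15.4] 8.02
board [600. 233.] [1022.9   88.8] [111.2 511.3] 3.95
board [318. 157.] [553.5 115.7] [129.5 268.3] 7.98
board [622. 106.] [998.3 304.2] [ 28.  193.1] 1.07
board [98. 24.] [259.4 275.8] [18.7 19.5] 12.95
```

View pics/w5.png

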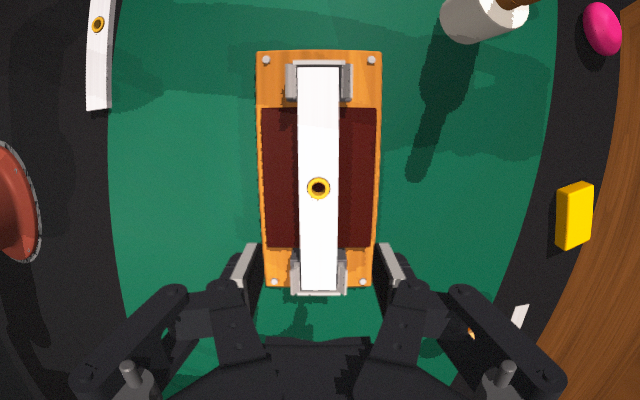

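The picture shows the bar home in both saddles, with the bush at (318,188): hole at (553.4,115.6) mm, bar centre within 1 mm of the stand centre. Next I'll turn and go to the rack.

Call:
send_rows([
  {"x": 0, "y": 0, "z": 0, "wx": 0, "wy": 0, "wz": 0.155, "hand": 0.3},
  {"x": 0, "y": 0, "z": 0, "wx": 0, "wy": 0, "wz": 0.155, "hand": 0.3},
  {"x": 0, "y": 0, "z": 0, "wx": 0, "wy": 0, "wz": 0.155, "hand": 0.3},
  {"x": 0, "y": 0, "z": 0, "wx": 0, "wy": 0, "wz": 0.155, "hand": 0.3},
  {"x": 0, "y": 0, "z": 0, "wx": 0, "wy": 0, "wz": 0.155, "hand": 0.3},
  {"x": 0, "y": 0, "z": 0, "wx": 0, "wy": 0, "wz": 0.155, "hand": 0.3},
  {"x": 0, "y": 0, "z": 0, "wx": 0, "wy": 0, "wz": 0.155, "hand": 0.3},
  {"x": 0, "y": 0, "z": 0, "wx": 0, "wy": 0, "wz": 0.155, "hand": 0.3},
  {"x": 0, "y": 0, "z": 0, "wx": 0, "wy": 0, "wz": 0.155, "hand": 0.3},
  {"x": 0, "y": 0, "z": 0, "wx": 0, "wy": 0, "wz": 0.155, "hand": 0.3},
])

```text
time: 10.4
tool_pos: [0.553, 0.1153, 0.1917]
tool_rot: [-0.0, 0.97, 0.241, 0.0]
contact_force: [0.4, 0.9, -0.6]
gripper_width: 0.654
grasp_force: 0.0
```

Call:
send_rows([
  {"x": 0, "y": 0, "z": 0, "wx": 0, "wy": 0, "wz": 0.154, "hand": 0.3},
  {"x": 0, "y": 0, "z": 0, "wx": 0, "wy": 0, "wz": 0.154, "hand": 0.3},
  {"x": 0, "y": 0, "z": 0, "wx": 0, "wy": 0, "wz": 0.154, "hand": 0.3},
  {"x": 0, "y": 0, "z": 0, "wx": 0, "wy": 0, "wz": 0.154, "hand": 0.3},
  {"x": 0, "y": 0, "z": 0, "wx": 0, "wy": 0, "wz": 0.154, "hand": 0.3},
  {"x": -0.04, "y": 0.235, "z": -0.03, "wx": 0, "wy": 0, "wz": 0, "hand": 0.3},
  {"x": -0.04, "y": 0.235, "z": -0.03, "wx": 0, "wy": 0, "wz": 0, "hand": 0.3},
  {"x": -0.04, "y": 0.235, "z": -0.03, "wx": 0, "wy": 0, "wz": 0, "hand": 0.3},
  {"x": -0.04, "y": 0.235, "z": -0.03, "wx": 0, "wy": 0, "wz": 0, "hand": 0.3},
  {"x": -0.04, "y": 0.235, "z": -0.03, "wx": 0, "wy": 0, "wz": 0, "hand": 0.3},
])

```text
time: 11.23
tool_pos: [0.5029, -0.0578, 0.2145]
tool_rot: [0.0, 0.998, -0.055, 0.0]
contact_force: [0.3, 0.3, 0.4]
gripper_width: 0.65
grasp_force: 0.0
```

Call:
send_rows([
  {"x": -0.04, "y": 0.235, "z": -0.01, "wx": 0, "wy": 0, "wz": 0, "hand": 0.3},
  {"x": -0.04, "y": 0.235, "z": 0, "wx": 0, "wy": 0, "wz": 0, "hand": 0.3},
  {"x": -0.04, "y": 0.235, "z": 0, "wx": 0, "wy": 0, "wz": 0, "hand": 0.3},
  {"x": -0.04, "y": 0.235, "z": 0, "wx": 0, "wy": 0, "wz": 0, "hand": 0.3},
  {"x": -0.04, "y": 0.235, "z": 0, "wx": 0, "wy": 0, "wz": 0, "hand": 0.3},
  {"x": -0.04, "y": 0.235, "z": 0, "wx": 0, "wy": 0, "wz": 0, "hand": 0.3},
  {"x": -0.04, "y": 0.235, "z": 0, "wx": 0, "wy": 0, "wz": 0, "hand": 0.3},
  {"x": -0.04, "y": 0.235, "z": 0, "wx": 0, "wy": 0, "wz": 0, "hand": 0.3},
  {"x": 0, "y": 0, "z": 0, "wx": 0, "wy": 0.148, "wz": 0, "hand": 0.3},
  {"x": 0, "y": 0, "z": 0, "wx": 0, "wy": 0.148, "wz": 0, "hand": 0.3},
])

```text
time: 12.07
tool_pos: [0.425, -0.3335, 0.2151]
tool_rot: [0.006, 0.991, -0.056, 0.118]
contact_force: [-0.8, 0.1, -0.3]
gripper_width: 0.652
grasp_force: 0.0
```

Call:
send_rows([
  {"x": 0, "y": 0, "z": 0, "wx": 0, "wy": 0.148, "wz": 0, "hand": 0.3},
  {"x": 0, "y": 0, "z": 0, "wx": 0, "wy": 0.148, "wz": 0, "hand": 0.3},
  {"x": 0, "y": 0, "z": 0, "wx": 0, "wy": 0.148, "wz": 0, "hand": 0.3},
  {"x": 0, "y": 0, "z": 0, "wx": 0, "wy": 0.148, "wz": 0, "hand": 0.3},
  {"x": 0, "y": 0, "z": 0, "wx": 0, "wy": 0, "wz": 0, "hand": 0.3},
  {"x": 0, "y": 0, "z": 0, "wx": 0, "wy": 0, "wz": 0, "hand": 0.3},
  {"x": 0, "y": 0, "z": 0, "wx": 0, "wy": 0, "wz": 0, "hand": 0.3},
  {"x": 0, "y": 0, "z": 0, "wx": 0, "wy": 0, "wz": 0, "hand": 0.3},
  {"x": 0, "y": 0, "z": 0, "wx": 0, "wy": 0, "wz": 0, "hand": 0.3},
  {"x": 0, "y": 0, "z": 0, "wx": 0, "wy": 0, "wz": 0, "hand": 0.3},
])

```text
time: 12.9
tool_pos: [0.4254, -0.3316, 0.2166]
tool_rot: [0.019, 0.938, -0.051, 0.341]
contact_force: [-0.7, 0.6, -0.9]
gripper_width: 0.649
grasp_force: 0.0
```

```bash
python3 -c "
from h import *
shot('w6')
cv2.imwrite('pics/side6.png',grab_frame('side'))"
```

```text
t 12.95 tcp [ 0.4254 -0.3316  0.2166] x_t yaw -6.24 z_t [ 0.638 -0.071 -0.766]
```

View pics/w6.png

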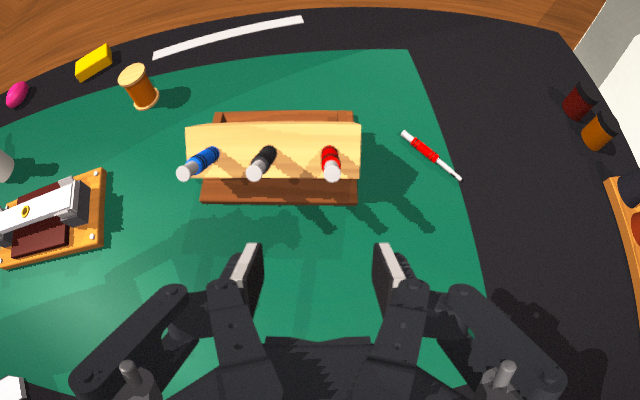

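The wrist view shows the red punch head at (332,172) with its sleeve below it, the black head at (260,173) and the blue head at (183,173). I'll take a second view from the side to triangulate.

Call:
send_rows([
  {"x": 0, "y": 0.25, "z": 0, "wx": 0, "wy": 0, "wz": 0, "hand": 0.3},
  {"x": 0, "y": 0.25, "z": 0, "wx": 0, "wy": 0, "wz": 0, "hand": 0.3},
  {"x": 0, "y": 0.25, "z": 0, "wx": 0, "wy": 0, "wz": 0, "hand": 0.3},
  {"x": 0, "y": 0.25, "z": 0, "wx": 0, "wy": 0, "wz": 0, "hand": 0.3},
  {"x": 0, "y": 0.25, "z": 0, "wx": 0, "wy": 0, "wz": 0, "hand": 0.3},
  {"x": 0, "y": 0, "z": 0, "wx": 0, "wy": 0, "wz": 0, "hand": 0.3},
  {"x": 0, "y": 0, "z": 0, "wx": 0, "wy": 0, "wz": 0, "hand": 0.3},
  {"x": 0, "y": 0, "z": 0, "wx": 0, "wy": 0, "wz": 0, "hand": 0.3},
  {"x": 0, "y": 0, "z": 0, "wx": 0, "wy": 0, "wz": 0, "hand": 0.3},
  {"x": 0, "y": 0, "z": 0, "wx": 0, "wy": 0, "wz": 0, "hand": 0.3},
])

```text
time: 13.83
tool_pos: [0.4041, -0.5165, 0.2157]
tool_rot: [0.019, 0.938, -0.052, 0.341]
contact_force: [0.8, -0.1, -0.2]
gripper_width: 0.651
grasp_force: 0.0
```

```bash
python3 - <<'E'
from h import *
shot('w7')
a=cv2.imread('pics/w6.png')[110:210,280:400]; b=cv2.imread('pics/w7.png')
H,S,V=cv2.split(cv2.cvtColor(b,cv2.COLOR_BGR2HSV))
for k in blobs(((H<6)|(H>174))&(S>170)&(V>90),40): print(k[:,0].mean(0), cv2.minAreaRect(k))
k=[k for k in blobs(((H<6)|(H>174))&(S>170)&(V>90),40) if 60<k[:,0,1].mean()<240]
k=min(k,key=lambda k:abs(k[:,0,0].mean()-250)); u,v=k[:,0].mean(0).astype(int)
u=max(60,u);v=max(50,v)
cv2.imwrite('pics/w67.png',np.hstack([cv2.resize(a,(360,300),interpolation=cv2.INTER_CUBIC),cv2.resize(b[v-50:v+50,u-60:u+60],(360,300),interpolation=cv2.INTER_CUBIC)])); print(u-60,v-50)
E
```

```text
t 13.8833 tcp [ 0.4041 -0.5165  0.2157] x_t yaw -6.29 z_t [ 0.638 -0.071 -0.766]
[160.1641791 160.6119403] ((159.4705810546875, 160.11764526367188), (15.777870178222656, 34.98571014404297), 59.03623962402344)
[296.0952381  147.12698413] ((295.5371398925781, 146.62127685546875), (30.32505226135254, 9.850364685058594), 39.28940963745117)
236 97
```

View pics/w67.png

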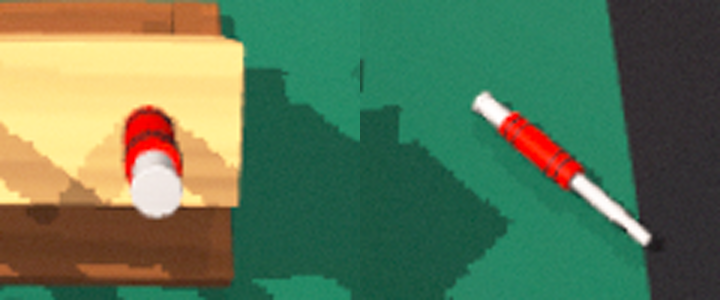

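The left half shows the rack punch's head disc at w6 pixel (332,173.7). The right half is only the small look-alike. In w7 the rack's red sleeve is at (160,160).

```bash
python3 - <<'E'
from h import *
for n,(u0,u1,v0,v1) in (('w7',(112,182,138,194)),('w6',(314,350,138,186))):
    im=cv2.imread(f'pics/{n}.png'); H,S,V=cv2.split(cv2.cvtColor(im,cv2.COLOR_BGR2HSV))
    print(n,u0)
    for v in range(v0,v1):
        print(v,''.join('R' if (H[v,u]<6 or H[v,u]>174) and S[v,u]>150 else ('#' if V[v,u]>205 else 'w' if V[v,u]>100 else 'g') if S[v,u]<60 else '.' for u in range(u0,u1)))
E
```

```text
w7 112
138 ......................................................................
139 ......................................................................
140 ......................................................................
141 ......................................................................
142 ......................................................................
143 ......................................................................
144 ......................................................................
145 ......................................................................
146 ......................................................................
147 ......................................................................
148 ......................................................................
149 .........................................................RRRR.........
150 ......................................................RRRRRRRR........
151 ...................................................RRRRRRRRRRRR.......
152 .............gggg......................
[... 4381 characters left out ...]
...
169 .........R.###############..........
170 .........R################..........
171 ..........################..........
172 ..........#################.........
173 .........#################w.........
174 ..........#################.........
175 ..........#################.........
176 ..........################..........
177 ..........################..........
178 ...........###############..........
179 ............############w...........
180 .............##########w............
181 ..............w#####www.............
182 .................www................
183 ....................................
184 ....................................
185 ....................................
```

```bash
python3 - <<'E'
from h import *
c6,p6,R6=pickle.load(open('w6.pkl','rb')); c7,_,_=pickle.load(open('w7.pkl','rb'))
X,e=twoview('wrist',c6,(332,173.5),'wrist',c7,(133,175)); print("head",X.round(4),e)
n6=np.cross(*ray('wrist',c6,[(332,173.5),(329.3,151)])[1]); n7=np.cross(*ray('wrist',c7,[(133,175),(159.5,160.1)])[1])
u=np.cross(n6,n7);u/=np.linalg.norm(u); u*=np.sign(u[2]); print("u",u.round(3),"lean",np.degrees(np.arccos(u[2])),"bearing",np.degrees(np.arctan2(u[1],u[0])))
# prior from rack yaw -6.4
a=np.radians(180-6.4); 
for L in(37,40,43):
    l=np.radians(L); v=np.array([np.sin(l)*np.cos(a),np.sin(l)*np.sin(a),np.cos(l)])
    print(L,"mouth",(X-.085*v).round(4), "sleeve-bottom px w7",proj('wrist',c7,X-.085*v).round(1),"w6",proj('wrist',c6,X-.085*v).round(1))
# rack plank from w6, z=.012 : brown hue
im=cv2.imread('pics/w6.png');H,S,V=cv2.split(cv2.cvtColor(im,cv2.COLOR_BGR2HSV))
m=(H>5)&(H<28)&(S>60)&(V>60);m[:, :180]=0;m[:,370:]=0;m[:90]=0;m[215:]=0
b=max(blobs(m,100),key=len);P=onplane('wrist',c6,b[:,0],.012)[:,:2]*1000
print(cv2.minAreaRect(P.astype(np.float32)))
# front edge of plank
f=b[:,0][(b[:,0,1]>195)&(b[:,0,0]>210)&(b[:,0,0]<350)];Q=onplane('wrist',c6,f,.012);q=np.polyfit(Q[:,1],Q[:,0],1);print("front edge rack yaw",-np.degrees(np.arctan(q[0])))
E
```

```text
head [ 0.509  -0.3538  0.1453] 0.0002696076384165862
u [-0.692  0.089  0.717] lean 44.226310584691255 bearing 172.64462609758166
37 mouth [ 0.5598 -0.3595  0.0774] sleeve-bottom px w7 [[171.1 162.9]] w6 [[328.4 161.1]]
40 mouth [ 0.5633 -0.3599  0.0802] sleeve-bottom px w7 [[170.8 159.2]] w6 [[328.4 157.1]]
43 mouth [ 0.5666 -0.3603  0.0831] sleeve-bottom px w7 [[170.4 155.5]] w6 [[328.5 153.1]]
((620.4312133789062, -282.19537353515625), (266.29998779296875, 153.0645294189453), 83.2095947265625)
front edge rack yaw -6.876287021722166
```

```bash
cat > go.py <<'E'
from h import *
def go(target,rot=(0,0,0)):
    p,r=tool(); r2=r*Ro.from_rotvec(np.array(rot)*np.pi/4); d=r2.inv().apply(np.array(target)-p)/.15
    print("tcp",p.round(4),"after rot",rot,"total",d.round(3),"|d|",np.linalg.norm(d).round(3)); return r2
E
python3 - <<'E'
from go import *
a=np.radians(173.3);l=np.radians(43.3); u=np.array([np.sin(l)*np.cos(a),np.sin(l)*np.sin(a),np.cos(l)])
p,r=tool(); dr=Ro.align_vectors([-u,[-np.sin(a),np.cos(a),0]],[r.as_matrix()[:,2],r.as_matrix()[:,1]])[0]
dr=(r.inv()*dr*r).as_rotvec()/(np.pi/4); print(dr.round(3))
H=np.array([.509,-.3538,.1453]); r2=go(H+.026*u,dr); print((r2.as_matrix()).round(3),u.round(3))
E
```

```text
[-0.005  0.074  0.007]
tcp [ 0.4041 -0.5166  0.2159] after rot [-0.00499657  0.07385604  0.00699715] total [ 0.09  -1.16   0.559] |d| 1.29
[[ 0.723 -0.117  0.681]
 [-0.085 -0.993 -0.08 ]
 [ 0.686  0.    -0.728]] [-0.681  0.08   0.728]
```

Call:
send_rows([
  {"x": 0, "y": 0, "z": 0, "wx": -0.005, "wy": 0.074, "wz": 0.007, "hand": 0.2},
  {"x": 0.018, "y": -0.232, "z": 0, "wx": 0, "wy": 0, "wz": 0, "hand": 0.2},
  {"x": 0.018, "y": -0.232, "z": 0, "wx": 0, "wy": 0, "wz": 0, "hand": 0.2},
  {"x": 0.018, "y": -0.232, "z": 0, "wx": 0, "wy": 0, "wz": 0, "hand": 0.2},
  {"x": 0.018, "y": -0.232, "z": 0, "wx": 0, "wy": 0, "wz": 0, "hand": 0.2},
  {"x": 0.018, "y": -0.232, "z": 0, "wx": 0, "wy": 0, "wz": 0, "hand": 0.2},
  {"x": 0, "y": 0, "z": 0.2, "wx": 0, "wy": 0, "wz": 0, "hand": 0.2},
  {"x": 0, "y": 0, "z": 0.15, "wx": 0, "wy": 0, "wz": 0, "hand": 0.2},
  {"x": 0, "y": 0, "z": 0, "wx": 0, "wy": 0, "wz": 0, "hand": 0.2},
  {"x": 0, "y": 0, "z": 0, "wx": 0, "wy": 0, "wz": 0, "hand": 0.2},
])

```text
time: 14.72
tool_pos: [0.4698, -0.3487, 0.1859]
tool_rot: [0.02, 0.928, -0.054, 0.368]
contact_force: [-0.7, 0.1, 0.4]
gripper_width: 0.604
grasp_force: 0.0
```

```bash
python3 - <<'E'
from go import *
im,c=shot('w8')
a=np.radians(173.3);l=np.radians(43.3); u=np.array([np.sin(l)*np.cos(a),np.sin(l)*np.sin(a),np.cos(l)])
H=np.array([.509,-.3538,.1453]); go(H-.066*u); print("pred head px",proj('wrist',c,H),"mouth",proj('wrist',c,H-.085*u))
Hh,S,V=cv2.split(cv2.cvtColor(im,cv2.COLOR_BGR2HSV)); hu,hv=proj('wrist',c,H)[0].astype(int)
for v in range(hv-45,hv+26):
    print(v,''.join('R' if (Hh[v,u]<6 or Hh[v,u]>174) and S[v,u]>150 else ('#' if V[v,u]>205 else 'w' if V[v,u]>100 else 'g') if S[v,u]<60 else '.' for u in range(hu-28,hu+28)))
print(hu-28)
E
```

```text
t 14.7667 tcp [ 0.4698 -0.3487  0.1859] x_t yaw -6.75 z_t [ 0.681 -0.078 -0.729]
tcp [ 0.4697 -0.3497  0.1868] after rot (0, 0, 0) total [ 0.002 -0.003  0.822] |d| 0.822
pred head px [[317.43663986 216.45143895]] mouth [[317.54259867 185.44959167]]
171 ........................................................
172 ........................................................
173 ........................................................
174 ........................................................
175 ........................................................
176 ........................................................
177 .............................R..........................
178 .........................RRRRRRRR.......................
179 .......................RRRRRRRRRRRR.....................
180 .......................RRRRRRRRRRRRR....................
181 ......................RRRRRRRRRRRRRR....................
182 .....................RRRRRRRRRRRRRRRR...................
183 .....................RRRRRRRRRRRRRRRR...................
184 .....................RRRRRRRRRRRRRRRR.................
[... 2783 characters left out ...]
.........................
231 ........................................................
232 ........................................................
233 ........................................................
234 ........................................................
235 ........................................................
236 ........................................................
237 ........................................................
238 ........................................................
239 ........................................................
240 ........................................................
241 ........................................................
289
```

The head disc is at (317,216), which matches the prediction, and the axis matches too. I'll slide down over it and grip.

Call:
send_rows([
  {"x": 0, "y": -0.003, "z": 0.15, "wx": 0, "wy": 0, "wz": 0, "hand": 0.2},
  {"x": 0, "y": 0, "z": 0.15, "wx": 0, "wy": 0, "wz": 0, "hand": 0.2},
  {"x": 0, "y": 0, "z": 0.15, "wx": 0, "wy": 0, "wz": 0, "hand": 0.2},
  {"x": 0, "y": 0, "z": 0.15, "wx": 0, "wy": 0, "wz": 0, "hand": 0.2},
  {"x": 0, "y": 0, "z": 0.15, "wx": 0, "wy": 0, "wz": 0, "hand": 0.2},
  {"x": 0, "y": 0, "z": 0.07, "wx": 0, "wy": 0, "wz": 0, "hand": 0.2},
  {"x": 0, "y": 0, "z": 0, "wx": 0, "wy": 0, "wz": 0, "hand": 0.2},
  {"x": 0, "y": 0, "z": 0, "wx": 0, "wy": 0, "wz": 0, "hand": 0.2},
  {"x": 0, "y": 0, "z": 0, "wx": 0, "wy": 0, "wz": 0, "hand": 0.2},
  {"x": 0, "y": 0, "z": 0, "wx": 0, "wy": 0, "wz": 0, "hand": 0.2},
])

```text
time: 15.6
tool_pos: [0.5534, -0.3608, 0.0987]
tool_rot: [0.022, 0.928, -0.055, 0.369]
contact_force: [0.3, -0.8, 0.2]
gripper_width: 0.602
grasp_force: 0.0
```

Call:
send_rows([
  {"x": 0, "y": 0, "z": 0, "wx": 0, "wy": 0, "wz": 0, "hand": -0.3},
  {"x": 0, "y": 0, "z": 0, "wx": 0, "wy": 0, "wz": 0, "hand": -0.4},
  {"x": 0, "y": 0, "z": 0, "wx": 0, "wy": 0, "wz": 0, "hand": -1},
  {"x": 0, "y": 0, "z": 0, "wx": 0, "wy": 0, "wz": 0, "hand": -1},
  {"x": 0, "y": 0, "z": 0, "wx": 0, "wy": 0, "wz": 0, "hand": -1},
  {"x": 0, "y": 0, "z": 0, "wx": 0, "wy": 0, "wz": 0, "hand": -1},
  {"x": 0, "y": 0, "z": 0, "wx": 0, "wy": 0, "wz": 0, "hand": -1},
  {"x": 0, "y": 0, "z": 0, "wx": 0, "wy": 0, "wz": 0, "hand": -1},
  {"x": 0, "y": 0, "z": 0, "wx": 0, "wy": 0, "wz": 0, "hand": -1},
  {"x": 0, "y": 0, "z": 0, "wx": 0, "wy": 0, "wz": 0, "hand": -1},
])

```text
time: 16.43
tool_pos: [0.5536, -0.3596, 0.0979]
tool_rot: [0.021, 0.928, -0.055, 0.369]
contact_force: [-5.9, 4.1, 5.7]
gripper_width: 0.19
grasp_force: 58.1
```

Call:
send_rows([
  {"x": 0, "y": 0, "z": -0.03, "wx": 0, "wy": 0, "wz": 0, "hand": -1},
  {"x": 0, "y": 0, "z": -0.06, "wx": 0, "wy": 0, "wz": 0, "hand": -1},
  {"x": 0, "y": 0, "z": -0.08, "wx": 0, "wy": 0, "wz": 0, "hand": -1},
  {"x": 0, "y": 0, "z": -0.08, "wx": 0, "wy": 0, "wz": 0, "hand": -1},
  {"x": 0, "y": 0, "z": -0.08, "wx": 0, "wy": 0, "wz": 0, "hand": -1},
  {"x": 0, "y": 0, "z": -0.1, "wx": 0, "wy": 0, "wz": 0, "hand": -1},
  {"x": 0, "y": 0, "z": -0.1, "wx": 0, "wy": 0, "wz": 0, "hand": -1},
  {"x": 0, "y": 0, "z": -0.12, "wx": 0, "wy": 0, "wz": 0, "hand": -1},
  {"x": 0, "y": 0, "z": -0.12, "wx": 0, "wy": 0, "wz": 0, "hand": -1},
  {"x": 0, "y": 0, "z": 0, "wx": 0, "wy": 0, "wz": 0, "hand": -1},
])

```text
time: 17.27
tool_pos: [0.4739, -0.3517, 0.1838]
tool_rot: [0.024, 0.927, -0.055, 0.369]
contact_force: [0.3, -0.5, -1.3]
gripper_width: 0.195
grasp_force: 58.7
```

```bash
python3 - <<'E'
from go import *
s=manip.state(); print(s['contact_force'].round(1),s['gripper_width'],s['grasp_force'])
p,r=tool(); print(p, r.as_matrix()[:,2].round(3)); q=np.cross(r.as_matrix()[:,2],[0,0,-1]); ang=np.arcsin(np.linalg.norm(q)); rv=r.inv().apply(q/np.linalg.norm(q)*ang)/(np.pi/4); print(rv.round(3))
E
```

```text
[ 0.3 -0.5 -1.3] 0.19490796381125386 58.666067719459534
[ 0.47393272 -0.3516862   0.18375057] [ 0.682 -0.085 -0.727]
[ 0.005 -0.965  0.   ]
```

Call:
send_rows([
  {"x": 0, "y": 0, "z": 0, "wx": 0, "wy": -0.138, "wz": 0, "hand": -1},
  {"x": 0, "y": 0, "z": 0, "wx": 0, "wy": -0.138, "wz": 0, "hand": -1},
  {"x": 0, "y": 0, "z": 0, "wx": 0, "wy": -0.138, "wz": 0, "hand": -1},
  {"x": 0, "y": 0, "z": 0, "wx": 0, "wy": -0.138, "wz": 0, "hand": -1},
  {"x": 0, "y": 0, "z": 0, "wx": 0, "wy": -0.138, "wz": 0, "hand": -1},
  {"x": 0, "y": 0, "z": 0, "wx": 0, "wy": -0.138, "wz": 0, "hand": -1},
  {"x": 0, "y": 0, "z": 0, "wx": 0, "wy": -0.138, "wz": 0, "hand": -1},
  {"x": 0, "y": 0, "z": -0.15, "wx": 0, "wy": 0, "wz": 0, "hand": -1},
  {"x": 0, "y": 0, "z": -0.15, "wx": 0, "wy": 0, "wz": 0, "hand": -1},
  {"x": 0, "y": 0, "z": -0.1, "wx": 0, "wy": 0, "wz": 0, "hand": -1},
])

```text
time: 18.1
tool_pos: [0.476, -0.3506, 0.2412]
tool_rot: [-0.001, 0.998, -0.058, -0.002]
contact_force: [0.5, 0.1, -1.4]
gripper_width: 0.194
grasp_force: 58.5
```

```bash
python3 - <<'E'
from go import *
im,c=shot('w9'); p,r=tool(); go([.5534,.1156,.24])
cv2.imwrite('pics/side9.png',grab_frame('side'))
s=manip.state(); print(s['contact_force'].round(1),s['gripper_width'])
R=r.as_matrix(); E=p+.079*R[:,2]
print('edge pred px',proj('wrist',c,E), 'sleeve bottom', proj('wrist',c,p+.019*R[:,2]))
H,S,V=cv2.split(cv2.cvtColor(im,cv2.COLOR_BGR2HSV)); eu,ev=proj('wrist',c,E)[0].astype(int); print(eu-30)
for v in range(ev-14,ev+70):
    print(v,''.join('R' if (H[v,u]<6 or H[v,u]>174) and S[v,u]>150 else ('#' if V[v,u]>205 else 'w' if V[v,u]>100 else 'g') if S[v,u]<60 else '.' for u in range(eu-30,eu+30)))
E
```

```text
t 18.15 tcp [ 0.476  -0.3506  0.2412] x_t yaw -6.7 z_t [-0.003  0.001 -1.   ]
tcp [ 0.4769 -0.3517  0.2452] after rot (0, 0, 0) total [ 0.142 -3.154  0.026] |d| 3.157
[ 0.2  0.1 -1.2] 0.19375140215820108
edge pred px [[318.32225404 207.52557033]] sleeve bottom [[318.33304971 241.97907926]]
288
193 ............................................................
194 ............................................................
195 ............................................................
196 ............................................................
197 ............................................................
198 ............................................................
199 ............................................................
200 ............................................................
201 ............................................................
202 .............................w..............................
203 ..........................wwwwww............................
204 ........................wwwwwwwww...........................
205 .....................
[... 3954 characters left out ...]
g.RRRRRRRRRR....gg...R..gggRRRRRRRRRRRggggggwwwwww
267 wwwwwwggggg.RRRRRRR..g.....RRRRRR...ggggRRRRRRRR.gggggwwwwww
268 wwwwwgggggg.RRRRRRRgg.RRRRRRRRRRRRRR..gg.RRRRRRRRgggggwwwwww
269 wwwwwgggg..RRRRRR.gRRRRRRRRRRRRRRRRRRRRR...RRRRRg.gggggwwwww
270 wwwwwgg.gg.RRRR...RRRRRRRRRRRRRRRRRRRRRRRRR..RRR.ggggggwwwww
271 wwwwwggggg.RRR..RRRRRRRRRRRRRRRRRRRRRRRRRRRR..RRR.gggggwwwww
272 wwwwwggggg.RR..RRRRRRRRRRRRRRRRRRRRRRRRRRRRRR..RR.gggggwwwww
273 wwwwwggggg.R..RRRRRRRRRRRRRRRRR..RRRRRRRRRRRRR..R.gggggwwwww
274 wwwwwggggggg.RRRRRRRRRRg.ggggggg.ggggRRRRRRRRRR.gggggggwwwww
275 wwwwwgggggg.RRRRRRRR...ggggg..gR..gggg..RRRRRRRRg.gggggwwwww
276 wwwwwgggggg.RRRRRRR.ggg.RRRRRRRRRRRRggggg.RRRRRRR.gggggwwwww
```

The cutting edge is seen at (316.7,207), against (318.3,207.5) predicted, so the punch is nearly plumb and in the expected place. I'll carry it over the stand.

Call:
send_rows([
  {"x": 0, "y": 0, "z": -0.2, "wx": 0, "wy": 0, "wz": 0, "hand": -1},
  {"x": 0.01, "y": -0.15, "z": -0.05, "wx": 0, "wy": 0, "wz": 0, "hand": -1},
  {"x": 0.01, "y": -0.22, "z": 0, "wx": 0, "wy": 0, "wz": 0, "hand": -1},
  {"x": 0.01, "y": -0.22, "z": 0, "wx": 0, "wy": 0, "wz": 0, "hand": -1},
  {"x": 0.01, "y": -0.22, "z": 0, "wx": 0, "wy": 0, "wz": 0, "hand": -1},
  {"x": 0.01, "y": -0.22, "z": 0, "wx": 0, "wy": 0, "wz": 0, "hand": -1},
  {"x": 0.01, "y": -0.22, "z": 0, "wx": 0, "wy": 0, "wz": 0, "hand": -1},
  {"x": 0.01, "y": -0.22, "z": 0, "wx": 0, "wy": 0, "wz": 0, "hand": -1},
  {"x": 0.01, "y": -0.22, "z": 0, "wx": 0, "wy": 0, "wz": 0, "hand": -1},
  {"x": 0.01, "y": -0.22, "z": 0, "wx": 0, "wy": 0, "wz": 0, "hand": -1},
])

```text
time: 19.03
tool_pos: [0.5216, -0.066, 0.2764]
tool_rot: [-0.001, 0.998, -0.059, -0.003]
contact_force: [0.8, 0.1, -1.8]
gripper_width: 0.195
grasp_force: 58.8
```

Call:
send_rows([
  {"x": 0.01, "y": -0.22, "z": 0, "wx": 0, "wy": 0, "wz": 0, "hand": -1},
  {"x": 0.01, "y": -0.22, "z": 0, "wx": 0, "wy": 0, "wz": 0, "hand": -1},
  {"x": 0.01, "y": -0.22, "z": 0, "wx": 0, "wy": 0, "wz": 0, "hand": -1},
  {"x": 0.01, "y": -0.22, "z": 0, "wx": 0, "wy": 0, "wz": 0, "hand": -1},
  {"x": 0.01, "y": -0.22, "z": 0, "wx": 0, "wy": 0, "wz": 0, "hand": -1},
  {"x": 0, "y": -0.12, "z": 0, "wx": 0, "wy": 0, "wz": 0, "hand": -1},
  {"x": 0, "y": 0, "z": 0.1, "wx": 0, "wy": 0, "wz": 0, "hand": -1},
  {"x": 0, "y": 0, "z": 0.1, "wx": 0, "wy": 0, "wz": 0, "hand": -1},
  {"x": 0, "y": 0, "z": 0, "wx": 0, "wy": 0, "wz": 0, "hand": -1},
  {"x": 0, "y": 0, "z": 0, "wx": 0, "wy": 0, "wz": 0, "hand": -1},
])

```text
time: 19.87
tool_pos: [0.5499, 0.1131, 0.246]
tool_rot: [-0.0, 0.998, -0.059, -0.004]
contact_force: [-0.1, -0.9, -1.7]
gripper_width: 0.189
grasp_force: 58.9
```

```bash
cat > fin.py <<'E'
from go import *
import sys
n=sys.argv[1]
im,c=shot(n); p,r=tool(); R=r.as_matrix(); z=p[2]-.079
H,S,V=cv2.split(cv2.cvtColor(im,cv2.COLOR_BGR2HSV)); E=p+.079*R[:,2]; eu,ev=proj('wrist',c,E)[0].astype(int)
hp=proj('wrist',c,[.5534,.1156,.062])[0]; print('edge pred',eu,ev,'hole pred px',hp)
m=(H<32)&(H>16)&(S>130)&(V>90); m[:, :250]=0;m[:,390:]=0
for b in blobs(m,20):
    q=onplane('wrist',c,b[:,0],.062)*1000;print('brass',b[:,0].mean(0).round(1),cv2.minAreaRect(q[:,:2].astype(np.float32)))
print(eu-28)
for v in range(ev-32,ev+38):
    print(v,''.join('R' if (H[v,u]<6 or H[v,u]>174) and S[v,u]>150 else 'Y' if m[v,u] else ('#' if V[v,u]>205 else 'w' if V[v,u]>100 else 'g') if S[v,u]<60 else '.' for u in range(eu-28,eu+28)))
for k in('top','side'): cv2.imwrite(f'pics/{n}{k}.png',grab_frame(k))
E
python3 fin.py w10
```

```text
t 19.9167 tcp [0.5499 0.1131 0.246 ] x_t yaw -6.76 z_t [-0.008  0.001 -1.   ]
edge pred 316 207 hole pred px [314.03809126 172.67551983]
brass [314.3 172.3] ((553.99853515625, 115.00758361816406), (18.333250045776367, 19.85662841796875), 82.71957397460938)
brass [375.   97.8] ((626.534423828125, 42.18388748168945), (6.963558197021484, 30.53842544555664), 8.255152702331543)
288
175 #################.YYYYYY.RRR..YYYYYY####################
176 ##################YYYYYYYYYYYYYYYYY.####################
177 ##################.YYYYYYYYYYYYYYY.#####################
178 ###################YYYYYYYYYYYYYYY######################
179 ###################wYYYYYYYYYYYYY.######################
180 #####################.YYYYYYYYYY########################
181 #######################.YYYY...#########################
182 ########################################################
183 ###################################################ww.RR
184 ##############################################ww..RRRRRR
185 ##########################################ww.RRRRRRRRRRR
186 #######################################ww...R
[... 2849 characters left out ...]
RRRRRRRRR..RRRR..............
234 ................RRR..RRRRRRRRRRRRRRRRRRRRRR.............
235 ...............RRR.RRRRRRRRRRRRRRRRRRRRRRRR.............
236 ................R.RRRRRRRRRRR..RRRRRRRRRR.R.............
237 ...............RRRRRRRR......g....RRRRRRRRR.............
238 ...............RRRRRRR.RRRRRRRRRRRRR.RRRRRR.............
239 .............g.RRRRRRRRRRRRRRRRRRRRRR.RRRRRR............
240 wwwwwwwwwg.g..RRRR..RRRRRRRRRRRRRRRRRRRRRRRR......gwwwww
241 wwwwwwwwwgg.ggRRRg.RRRRRRRRRRRRRRRRRRRRRRgRRR..ggggwwwww
242 wwwwwwwwwg.gg.RR.RRRRRRRRRRRRRRRRRRRRRRRR..RRg.ggggwwwww
243 wwwwwwwwwggg.RR.RRRRRRRRRRRRRRRRRRRRRRRRRRR....ggggwwwww
244 wwwwwwwwwggg.RRRRRRRRRRRRRRRRRRRRRRRRRRRRRRRR..ggggwwwww
```

```bash
python3 - <<'E'
from go import *
c,p,R=pickle.load(open('w10.pkl','rb'))
E=onplane('wrist',c,(316.6,207.6),p[2]-.079)[0]; B=onplane('wrist',c,(317.2,242),p[2]-.019)[0]
print("edge",E,"sleeve bottom",B,"tilt mrad",((B-E)[:2]/.06*1000).round())
print("edge-tcp",E-p)
go(p+np.array([.5537-E[0],.1153-E[1],(.062+.021+.079)-p[2]]))
E
```

```text
edge [0.54935733 0.11316437 0.16695362] sleeve bottom [0.5490252  0.11278078 0.22695362] tilt mrad [-6. -6.]
edge-tcp [-5.75318838e-04  6.33012273e-05 -7.90000000e-02]
tcp [0.5516 0.1129 0.2494] after rot (0, 0, 0) total [ 0.017 -0.017  0.583] |d| 0.583
```

```bash
python3 - <<'E'
from go import *
for i in range(8):
    s=manip.state(); print(round(s['time'],3),s['tool_pos'].round(4),calibration('wrist')['t'].round(4)); grab_frame('side')
E
```

```text
20.017 [0.5516 0.1129 0.2494] [0.1769 0.4676 0.5525]
20.067 [0.5517 0.1129 0.2498] [0.1769 0.4679 0.5526]
20.117 [0.5517 0.1129 0.2499] [0.177  0.4679 0.5527]
20.167 [0.5517 0.1129 0.2499] [0.1769 0.4679 0.5527]
20.217 [0.5517 0.113  0.2498] [0.1769 0.4678 0.5526]
20.267 [0.5516 0.113  0.2496] [0.1769 0.4677 0.5526]
20.317 [0.5515 0.113  0.2494] [0.1769 0.4675 0.5525]
20.367 [0.5514 0.1131 0.2493] [0.1768 0.4674 0.5525]
```

Call:
send_rows([
  {"x": 0.017, "y": -0.017, "z": 0.05, "wx": 0, "wy": 0.005, "wz": 0, "hand": -1},
  {"x": 0, "y": 0, "z": 0.08, "wx": 0, "wy": 0, "wz": 0, "hand": -1},
  {"x": 0, "y": 0, "z": 0.08, "wx": 0, "wy": 0, "wz": 0, "hand": -1},
  {"x": 0, "y": 0, "z": 0.08, "wx": 0, "wy": 0, "wz": 0, "hand": -1},
  {"x": 0, "y": 0, "z": 0.08, "wx": 0, "wy": 0, "wz": 0, "hand": -1},
  {"x": 0, "y": 0, "z": 0.08, "wx": 0, "wy": 0, "wz": 0, "hand": -1},
  {"x": 0, "y": 0, "z": 0.06, "wx": 0, "wy": 0, "wz": 0, "hand": -1},
  {"x": 0, "y": 0, "z": 0.04, "wx": 0, "wy": 0, "wz": 0, "hand": -1},
  {"x": 0, "y": 0, "z": 0.02, "wx": 0, "wy": 0, "wz": 0, "hand": -1},
  {"x": 0, "y": 0, "z": 0, "wx": 0, "wy": 0, "wz": 0, "hand": -1},
])

```text
time: 21.25
tool_pos: [0.5538, 0.1154, 0.1625]
tool_rot: [-0.0, 0.998, -0.059, -0.0]
contact_force: [0.1, -0.8, -1.9]
gripper_width: 0.194
grasp_force: 58.9
```

Call:
send_rows([
  {"x": 0, "y": 0, "z": 0, "wx": 0, "wy": 0, "wz": 0, "hand": -1},
  {"x": 0, "y": 0, "z": 0, "wx": 0, "wy": 0, "wz": 0, "hand": -1},
  {"x": 0, "y": 0, "z": 0, "wx": 0, "wy": 0, "wz": 0, "hand": -1},
  {"x": 0, "y": 0, "z": 0, "wx": 0, "wy": 0, "wz": 0, "hand": -1},
  {"x": 0, "y": 0, "z": 0, "wx": 0, "wy": 0, "wz": 0, "hand": -1},
  {"x": 0, "y": 0, "z": 0, "wx": 0, "wy": 0, "wz": 0, "hand": -1},
  {"x": 0, "y": 0, "z": 0, "wx": 0, "wy": 0, "wz": 0, "hand": -1},
  {"x": 0, "y": 0, "z": 0, "wx": 0, "wy": 0, "wz": 0, "hand": -1},
  {"x": 0, "y": 0, "z": 0, "wx": 0, "wy": 0, "wz": 0, "hand": -1},
  {"x": 0, "y": 0, "z": 0, "wx": 0, "wy": 0, "wz": 0, "hand": -1},
])

```text
time: 22.08
tool_pos: [0.5541, 0.1154, 0.1634]
tool_rot: [-0.0, 0.998, -0.059, 0.0]
contact_force: [-0.2, 0.4, -1.5]
gripper_width: 0.195
grasp_force: 58.9
```

```bash
python3 fin.py w11 | grep -v '^[0-9]* [#wgRY.]*$'; python3 - <<'E'
from h import *
im=cv2.imread('pics/w11.png'); s=cv2.imread('pics/w11side.png')
a=cv2.resize(im[120:280,220:420],(500,400),interpolation=cv2.INTER_CUBIC); b=cv2.resize(s[130:260,285:385],(300,400),interpolation=cv2.INTER_CUBIC)
cv2.imwrite('pics/fin.png',np.hstack([a,b]))
for i in range(3):
    q=manip.state();print(q['tool_pos'].round(4),q['joint_vel'].round(4).max(),q['gripper_width'],q['contact_force'].round(1)); grab_frame('top')
E
```

```text
t 22.1333 tcp [0.5541 0.1154 0.1634] x_t yaw -6.77 z_t [ 0.001  0.001 -1.   ]
edge pred 316 207 hole pred px [316.64322278 199.98783728]
brass [317.  197.8] ((554.57763671875, 115.13067626953125), (19.811450958251953, 18.020475387573242), 82.5599365234375)
brass [383.7 104.9] ((625.12841796875, 54.05364990234375), (4.756857395172119, 9.663301467895508), 2.616528272628784)
288
[0.5541 0.1155 0.1634] -0.0002 0.1950876359693783 [ 0.2 -0.2 -1.2]
[0.5541 0.1155 0.1634] 0.0013 0.1921952555302958 [-0.5  0.8 -1.3]
[0.5541 0.1154 0.1634] 0.0016 0.18952696321319923 [-0.2  0.7 -1.3]
```

View pics/fin.png

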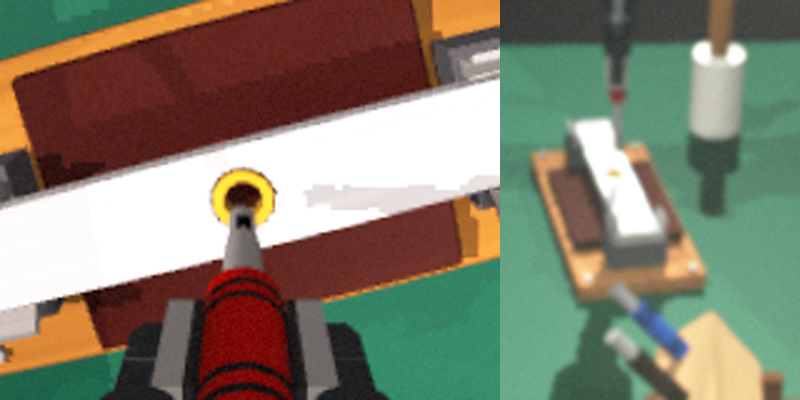

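The wrist view shows the edge just above the bush, at crop (243,215) against a bush centre of (243,198). In the side view the edge is at about (324,177) and the hole at about (323,186). I'll cross-check against the side calibration before handing in.

```bash
python3 - <<'E'
from h import *
c,p,R=pickle.load(open('w11.pkl','rb')); cs=calibration('side')
for z in(.062,.078,.084,.090): print(z,proj('side',cs,[.5537,.1154,z]).round(1),proj('wrist',c,[.5537,.1154,z]).round(1))
im=cv2.imread('pics/w11.png');H,S,V=cv2.split(cv2.cvtColor(im,cv2.COLOR_BGR2HSV))
for v in range(184,222): print(v,' '.join(f'{V[v,u]:3d}' for u in range(304,331)))
s=cv2.imread('pics/w11side.png');print()
for v in range(166,194): print(v,' '.join(f'{g:3d}' for g in s[v,314:336,0]))
E
```

```text
0.062 [[323.1 185.1]] [[316.8 199.6]]
0.078 [[323.3 180.6]] [[316.8 205.6]]
0.084 [[323.3 178.9]] [[316.8 208.1]]
0.09 [[323.4 177.2]] [[316.8 210.7]]
184 253 253 254 253 253 253 253 254 255 255 255 255 255 255 255 255 255 255 255 255 255 255 255 255 255 255 255
185 253 253 253 253 253 252 252 253 255 255 254 254 254 254 255 255 255 255 255 255 255 255 255 255 255 255 255
186 253 253 252 252 252 252 252 253 255 252 252 251 244 232 248 251 253 254 254 255 255 255 255 255 255 255 255
187 254 254 254 253 252 253 252 247 222 219 205 198 186 164 186 192 202 230 249 254 254 255 255 255 255 255 255
188 255 255 255 253 248 238 228 219 164 225 236 239 237 234 231 213 182 181 203 227 235 253 255 255 255 255 255
189 255 255 255 252 232 185 187 224 232 251 254 254 254 254 253 251 246 230 194 153 135 233 253 255 255 255 255
190 255 255 254 243 219 206 232 252 254 255 255 255 255 255 255 255 255 254 250 218 175 143 231 253 255 255 255
191 255 254 241 135 192 244 254 255 255 255 255 255 255 255 255 255 255 255 255 254 251 220 177 232 254 255 255
192 254 249 201 179 250 254 255 255 255 255 245 224 2
[... 5183 characters left out ...]
 144 138 162 223 253 255 255 226 136  85  79  78  80  83
187  63 101 179 248 255 255 248 231 216 199 218 247 255 255 255 252 182 100  78  78  76  80
188  59  81 149 235 255 255 255 255 253 249 253 255 255 255 255 255 228 136  85  75  76  79
189  56  70 115 205 255 255 255 255 255 254 255 255 255 255 255 255 252 179 105  79  78  78
190  59  62  89 158 241 255 255 255 252 250 255 255 255 255 255 255 255 227 137  85  75  81
191  59  58  70 120 209 255 255 254 240 243 255 255 255 255 255 255 255 251 180 102  76  75
192  61  61  58  91 159 239 255 249 230 241 255 255 255 255 255 255 255 255 228 133  88  78
193  63  58  60  73 120 198 240 237 224 240 255 255 255 255 255 255 255 255 250 169  99  78
```

Both views agree that the edge is within about 1 mm of the hole axis and 20–25 mm above the mouth. The arm is still.

```bash
python3 -c "
from plant import job_done
print(job_done())"
```

```text
the job is handed in; nothing more can be done
None
```

I handed the job in. `job_done()` gave no verdict, but my last camera checks put the bar home in both saddles and let go, and the red punch held still and plumb about 20–25 mm above the guide hole, within about 1 mm of its axis.

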